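Make up two weighing kits at the gem dealer's desk

TASK

Make up two weighing kits from the stock on the desk. The tray with three compartments gets the pointed six-sided crystal in its wide compartment and, in its two narrow ones, the largest brass weight and the flat-lidded round tin (either way round); the tray with two compartments gets the oblong block of rough stone in its wide compartment and the smallest brass weight in its narrow one. Stand everything upright on the tray floors, let go, and leave the middle-sized weight and the domed stone where they are.

Things in the scene. Friction and masses are not known exactly. Their poses are not given: they have to be found in the camera images.
- tray_three: Fixed low open wooden tray, 84 mm in x, 234 mm in y; rim and dividers 12 mm high (from the table), 4 mm thick; floor top 4 mm above the table. Compartments, 76 mm in x, centred on x = 0: a wide one, 94 mm in y, at y = +66 mm; two narrow ones, 62 mm in y, at y = -16 mm and y = -82 mm. Origin: centre of the underside, on the table; z up.
- tray_two: Fixed low open wooden tray, 84 mm in x, 168 mm in y; rim and dividers 12 mm high (from the table), 4 mm thick; floor top 4 mm above the table. Compartments, 76 mm in x, centred on x = 0: a wide one, 94 mm in y, at y = -33 mm; a narrow one, 62 mm in y, at y = +49 mm. Origin: centre of the underside, on the table; z up.
- weight_large: The largest brass balance weight, an upright cylinder with a narrow neck and a round knob on top; cylinder 40 mm in diameter and 30 mm high, knob 18 mm in diameter, 46 mm high over all, about 320 g. Stands upright, loose, on the table. Origin: centre of its underside, z up.
- weight_middle: The middle-sized brass balance weight, an upright cylinder with a narrow neck and a round knob on top; cylinder 31 mm in diameter and 27 mm high, knob 15 mm in diameter, 40 mm high over all, about 170 g. Not wanted: leave it where it is. Stands upright, loose, on the table. Origin: centre of its underside, z up.
- weight_small: The smallest brass balance weight, an upright cylinder with a narrow neck and a round knob on top; cylinder 22 mm in diameter and 24 mm high, knob 12 mm in diameter, 34 mm high over all, about 80 g. Stands upright, loose, on the table. Origin: centre of its underside, z up.
- tin: Round closed aluminium sample tin with a flat lid and no knob: 41 mm in diameter up to 20 mm, lid 43 mm in diameter from 20 to 30 mm, 30 mm high, about 50 g. Stands upright, loose, on the table. Origin: centre of its underside, z up.
- crystal: Grey-brown quartz crystal standing on its cut base: a regular six-sided upright column, 34 mm across flats, 40 mm high, with a pointed six-sided tip above it to about 62 mm, about 130 g. Two of its flat side faces look along its own +x and -x, the others at 60 degree steps. Stands upright, loose, on the table. Origin: centre of its underside, z up.
- block_stone: Oblong block of dark blue-grey rough stone with flat upright sides: 36 mm along its x, 56 mm along its y, 30 mm high (facets stand up to 5 mm proud of the top, 4 mm of the y ends), about 150 g. Stands upright, loose, on the table. Origin: centre of its underside, z up.
- dome_stone: Pale green polished stone, a smooth round dome 47 mm in diameter and 25 mm high. Not wanted: leave it where it is. Stands upright, loose, on the table. Origin: centre of its underside, z up.
Not all that is in view belongs to the job. What is shaped like the tray_three but white is not meant. What is shaped like the weight_small but purple is not meant.

How it is judged:
By the outcome, as a careful person would: the job done as asked, in the order asked, and still so for the second after the job is handed in, with the robot touching nothing.
It also fails if it takes over 120 s, if anything falls off the work surface, if the arm or the gripper's body presses on something with over 40 N, if the wrist force passes 120 N, or if a joint passes its speed limit or range.

ROBOT

A 6-joint arm with a two-finger parallel gripper is mounted at the origin on the work surface. World frame = base frame: x ahead of the robot, y to its left, z up, the work surface at z = 0. Lengths are in m, angles in degrees, forces in N, time in s.
With the tool pointing down it reaches from about 0.35 to 0.875 m from the base axis. Payload 4.2 kg.
Tool frame: the origin (TCP) lies midway between the tips of the shut fingers; the grasp point (between the pads) lies 19 mm behind it (r.pinch_z is the distance from the TCP to the grasp point, in m); z points along the fingers, y is the line along which they close (so a half turn about z gives the same grasp; the last joint's range is limited). The gripper opens to 87 mm and grips with 3 to 60 N. Pads are 19 mm wide; open, the fingers measure 117 mm over their backs; the gripper's body (75 mm by 190 mm) begins 51 mm behind the grasp point.
Start: joints at [90.619, 22.042, 0.453, 0, -68.411, -14.817], TCP at [0.153, 0.606, 0.223] pointing down, gripper open.
Joint ranges: [-179.83, 179.83], [-69.29, 118.12], [-61.27, 80.66], [-181.25, 117.63], [-171.15, -9.14], [-177.46, 177.46]. Speed limits (degrees/s): [159.86, 159.86, 180, 180, 180, 180].

INTERFACE

Orientations are given as a 3x3 rotation matrix whose columns are the frame's x, y, z axes.
In Python, from station import r, imaging, models gives the robot as it stands. The module is installed in compiled form; this text tells all that it offers.
- The arm moves only by the tool apply_moves, never from a script. Its argument "moves" is a list of rows, each a list of 2 entries, a list of its own where there are three numbers: the shift along the tool's x, y, z in m, then the turn about the tool's z in degrees. A call has 1 to 5 rows; each row shifts and turns the commanded pose from where the row before left it, along the tool's axes as they then stand; what a row does not reach is not made up. A row lasts 1/12 s, in which the tool goes at most 41.7 mm and 7.16 degrees, less where a joint would pass 70% of its speed; a pose out of reach is approached as far as the arm can. A call is refused whole if a number of a shift passes 0.0417 or a number of a turn 7.16, either way. A call with a gripper value outside its range is refused whole. "hand" is the finger opening in m, from 0 to 0.087, set as the call begins (left out, the last holds). The fingers move at their own pace and stop on an object; the grip force is fixed at half the most. Time passes only in rows, so rows that do not move let the fingers close. It gives the time, the measured TCP pose, the force, the opening and the grip force at its end, in the units of the state.
- r.sense(): the state, without advancing time (a new reading comes with each control period).
- imaging.capture(name): name is "side" or "top"; returns a dict with "frame" (480x640x3 uint8, blue, green, red), "intrinsics" (3x3 intrinsics, pixels), "eye" and "orientation" of the camera in the world. Camera axes: x right, y down, z forward; pixel columns grow to the right and rows downward; lengths in m; the calibration is good to about 2 mm. A picture is of the moment at which its call begins. There is no depth.
- r.finish_job(): hands the job in; it is judged then, once.
Trained networks look in a picture, given as the dict that the camera call returned (one of the last four; its "shot" number tells which), for a name from the list of things; names that differ only in an ending like _2 or _b are one class to them, and where a whole thing is asked for, a point or a joint stands for the part that bears it (a point fixed in the world has none). Each returns a list of dicts, best first, with "confidence" (0 to 1); they miss things now and then, are a little off and sometimes report something else, mostly with a low value. They report only what shows in the picture. A call takes as long as a camera call. They do not tell look-alikes from the thing itself.
- models.cut_out(picture, target): "region" (480x640 bool, what is visible of it) and "extent" ([left, top, width, height] as shares, 0 to 1, of the picture: columns of its width, rows of its height, round what is visible of it).
- models.place_of(picture, target): "at" ([column, row] as shares, 0 to 1, of the picture: columns of its width, rows of its height: a listed point, or the origin of a listed thing).
The state is a dict: "time_s": time; "joints": joint angles; "joint_velocities": joint speeds; "effort": joint torques, N m; "tcp_pos": TCP position; "ee_rot": TCP orientation; "wrist_force": force on the tool from outside, world axes, zero at the start; "moment": the same for the moment, N m; "gripper_width": opening from 0.0 (shut) to 1.0 (fully open); "gripper_force": force on a finger pad.
Only numpy, scipy, OpenCV 4.12 (cv2) and the standard library are available. Lean on these libraries where they do the work, as an engineer would, in place of code of your own. Each camera call takes 0.05 s, during which the arm holds its last target. There are 200 camera calls.

## Working session

There is one attempt and no reset: what is moved stays moved. The work goes in short steps, Python scripts to look and compute and a tool call to move; the robot and the scene stay as the last step left them, time stands still between calls to the robot, and variables do not carry over. Pictures are saved under pics/ and viewed, at most 14 in all, crops included, and the job is handed in when it is done.

Besides the shell and the picture viewer there is one more tool, called after "Call:" as name([rows], argument=value, ...), one row to a line, values as JSON. apply_moves: Moves the arm, as the interface text tells. Its arguments: {"type":"object","properties":{"moves":{"type":"array"},"hand":{"type":"number"}},"required":["moves"]}

```bash
mkdir -p pics; cat > h.py <<'E'
import numpy as np, cv2
from station import r, imaging, models
def ray(p,uv):
    K=np.array(p["intrinsics"]);R=np.array(p["orientation"])
    d=R@np.linalg.solve(K,[uv[0],uv[1],1.]);return np.array(p["eye"]),d
def atz(p,uv,z):
    e,d=ray(p,uv);return e+d*(z-e[2])/d[2]
def proj(p,X):
    K=np.array(p["intrinsics"]);R=np.array(p["orientation"])
    c=K@(R.T@(np.array(X)-np.array(p["eye"])));return c[:2]/c[2]
N=["tray_three","tray_two","weight_large","weight_middle","weight_small","tin","crystal","block_stone","dome_stone"]
E
python3 - <<'E'
from h import *
s=r.sense();print(s["time_s"],s["tcp_pos"],np.round(s["ee_rot"],3).tolist())
for c in["top","side"]:
    p=imaging.capture(c);cv2.imwrite(f"pics/{c}0.png",p["frame"]);print(c,np.round(p["eye"],3),np.round(p["orientation"],3).tolist(),p["intrinsics"][0])
    for n in N:
        for d in models.place_of(p,n)[:3]:
            uv=np.array(d["at"])*[640,480];print(n,round(d["confidence"],2),uv.round(),atz(p,uv,0).round(3))
E
```

```text
0.0 [0.15313937 0.60531393 0.22145915] [[0.969, -0.245, -0.0], [-0.245, -0.969, -0.002], [0.0, 0.002, -1.0]]
top [ 0.265 -0.063  1.513] [[0.011, -0.992, 0.128], [-1.0, -0.013, -0.009], [0.01, -0.128, -0.992]] [616.32091206   0.         320.73454324]
tray_three 0.64 [398. 211.] [ 0.534 -0.268  0.   ]
tray_three 0.56 [473. 332.] [ 0.238 -0.449  0.   ]
tray_two 0.91 [175. 217.] [0.513 0.285 0.   ]
tray_two 0.28 [317. 241.] [ 0.455 -0.068  0.   ]
weight_large 0.65 [265. 236.] [0.467 0.062 0.   ]
weight_middle 0.59 [327. 158.] [ 0.667 -0.09   0.   ]
weight_small 0.73 [260. 162.] [0.654 0.077 0.   ]
weight_small 0.58 [403. 276.] [ 0.372 -0.28   0.   ]
weight_small 0.47 [423. 284.] [ 0.354 -0.329  0.   ]
crystal 0.78 [260. 161.] [0.659 0.078 0.   ]
block_stone 0.92 [297. 192.] [ 0.578 -0.017  0.   ]
block_stone 0.52 [321. 241.] [ 0.456 -0.077  0.   ]
dome_stone 0.63 [318. 241.] [ 0.456 -0.071  0.   ]
side [ 0.03  -0.661  0.877] [[0.828, -0.409, 0.383], [-0.56, -0.629, 0.54], [0.02, -0.661, -0.75]] [565.5479052    0.         322.85430439]
tray_three 0.84 [415. 300.] [ 0.531 -0.262  0.   ]
tray_three 0.67 [342. 473.] [ 0.233 -0.444  0.   ]
tray_two 0.96 [261. 144.] [ 0.515  0.289 -0.   ]
weight_large 0.9 [296. 208.] [0.471 0.065 0.   ]
weight_middle 0.65 [411. 212.] [ 0.671 -0.081  0.   ]
weight_small 0.65 [352. 348.] [ 0.371 -0.278  0.   ]
weight_small 0.56 [360. 373.] [ 0.353 -0.325  0.   ]
weight_small 0.32 [417. 301.] [ 0.532 -0.265  0.   ]
tin 0.91 [196. 177.] [0.334 0.269 0.   ]
tin 0.43 [354. 207.] [ 0.579 -0.001 -0.   ]
crystal 0.91 [359. 173.] [0.651 0.08  0.   ]
crystal 0.6 [297. 211.] [0.468 0.055 0.   ]
block_stone 0.88 [355. 206.] [ 0.581  0.    -0.   ]
block_stone 0.47 [195. 176.] [0.334 0.273 0.   ]
dome_stone 0.76 [323. 248.] [ 0.457 -0.061  0.   ]
```

View pics/top0.png

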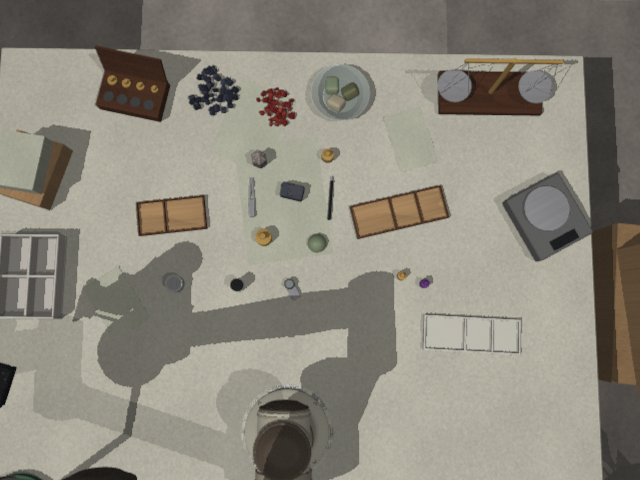

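View pics/side0.png

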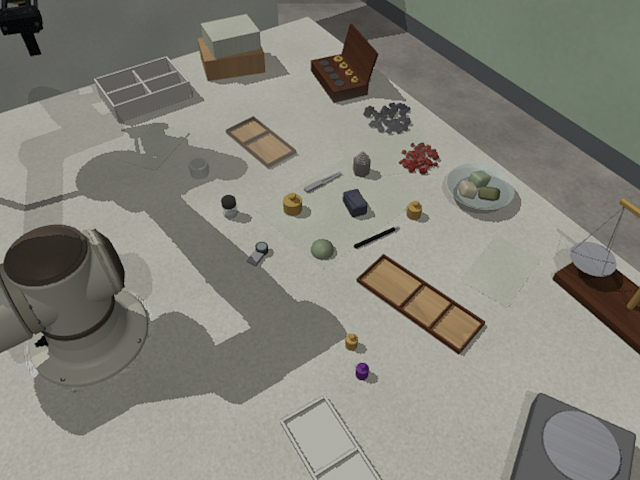

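The pictures fit the reports. Top view:
- Brown three-tray at (400,211), with the white look-alike at (472,333).
- Two-tray at (172,215).
- Crystal (259,158), block (292,190), tin in shadow (173,282).
- Large weight (264,237), middle weight (328,155), dome (317,242).
- Brass small weight (402,275), with the purple look-alike at (425,283).

Candidates for the small weight are (402,275) and (425,283). The first is brass, so it is the one meant. For tray_three, the brown tray at (400,211) is wood and the one at (472,333) is white.

```bash
cat > fit.py <<'E'
from h import *
from scipy.optimize import minimize
a=np.linspace(0,2*np.pi,48,endpoint=False)
ring=lambda rad,z:np.c_[rad*np.cos(a),rad*np.sin(a),z+0*a]
def wt(d,h,k,H):
    s=[ring(d/2,0),ring(d/2,h)];R=k/2;c=H-R
    return [np.vstack(s),np.vstack([ring(R*np.cos(t),c+R*np.sin(t)) for t in np.linspace(-1.4,1.5,7)]),np.vstack([ring(k*.3,h),ring(k*.3,c)])]
hx=np.deg2rad(30+60*np.arange(6));hexr=.017/np.cos(np.pi/6)
hex_=lambda z:np.c_[hexr*np.cos(hx),hexr*np.sin(hx),z+0*hx]
def box(x,y,z):return np.array([[i*x/2,j*y/2,k*z] for i in(-1,1) for j in(-1,1) for k in(0,1)])
M=dict(weight_large=wt(.04,.03,.018,.046),weight_middle=wt(.031,.027,.015,.04),weight_small=wt(.022,.024,.012,.034),
 tin=[np.vstack([ring(.0205,0),ring(.0205,.02)]),np.vstack([ring(.0215,.02),ring(.0215,.03)])],
 crystal=[np.vstack([hex_(0),hex_(.04),[[0,0,.062]]])],block_stone=[box(.036,.058,.032)],
 dome_stone=[np.vstack([ring(.0235*np.cos(t),.025*np.sin(t)) for t in np.linspace(0,1.5,8)])],
 tray_three=[box(.084,.234,.012)],tray_two=[box(.084,.168,.012)])
S=4
def Rz(t):c,s=np.cos(t),np.sin(t);return np.array([[c,-s,0],[s,c,0],[0,0,1]])
def sil(p,n,q,off,wh):
    m=np.zeros((wh[1]*S,wh[0]*S),np.uint8)
    for P in M[n]:
        X=P@Rz(q[3]).T+q[:3]
        u=np.array([proj(p,x) for x in X]);u=((u-off+.5)*S-.5)
        cv2.fillConvexPoly(m,cv2.convexHull(np.round(u*16).astype(np.int32)),1,shift=4)
    return cv2.resize(m.astype(np.float32),tuple(wh),interpolation=cv2.INTER_AREA)
def fit(n,views,q0,fz=True):
    dat=[]
    for p,m in views:
        ys,xs=np.where(m);o=np.array([xs.min()-8,ys.min()-8]);wh=np.array([xs.max()-o[0]+9,ys.max()-o[1]+9])
        g=np.zeros((wh[1],wh[0]),np.float32);g[ys-o[1],xs-o[0]]=1;dat.append((p,g,o,wh))
    def f(v):
        q=[v[0],v[1],v[2] if fz else 0.,v[3]*.05 and v[3]*20]
        return sum(((sil(p,n,q,o,wh)-g)**2).sum()/g.sum() for p,g,o,wh in dat)/len(dat)
    best=None
    ys=[0] if n[0] in'wd' or n=='tin' else q0[3]
    for y in ys:
        x0=np.array([q0[0],q0[1],0,y/20]);sx=np.vstack([x0]+[x0+np.eye(4)[i]*d for i,d in enumerate([.006,.006,.006,.01])])
        s=minimize(f,x0,method='Nelder-Mead',options=dict(initial_simplex=sx,maxiter=250,xatol=1e-4,fatol=1e-4))
        if best is None or s.fun<best.fun:best=s
    v=best.x;return np.r_[v[:3],np.rad2deg(v[3]*20)],best.fun
def mask(p,n,xy):
    u=proj(p,[*xy,.012]);L=models.cut_out(p,n);c=[]
    for d in L:
        ys,xs=np.where(d["region"])
        if len(xs) and np.hypot(xs.mean()-u[0],ys.mean()-u[1])<14:c.append(d)
    return c[0]["region"] if c else None
E
cat > run1.py <<'E'
from fit import *
G=dict(tray_three=(.531,-.262),tray_two=(.515,.287),weight_large=(.469,.063),weight_small=(.371,-.278),tin=(.334,.269),crystal=(.655,.08),block_stone=(.58,-.005),weight_middle=(.669,-.085),dome_stone=(.457,-.066))
Y=dict(tray_three=[.2,-.1],tray_two=[0,.1],crystal=[-.35,0,.35],block_stone=np.deg2rad([-60,-20,20,60,90]))
P=[imaging.capture(c) for c in("top","side")]
big=[]
for n in G:
    V=[(p,m) for p in P if (m:=mask(p,n,G[n])) is not None]
    if not V: print(n,"none");continue
    for W,l in((V,''),)+tuple(([v],'  single') for v in V if len(V)>1):
        q,e=fit(n,W,[*G[n],0,Y.get(n,[0])],fz=len(W)>1);print(n+l,len(W),(q*[1000,1000,1000,1]).round(1),round(e,3))
for n in("crystal","weight_large","tin","block_stone","weight_small","tray_three"):
    u=proj(P[1],[*G[n],.02]).astype(int);c=P[1]["frame"][u[1]-33:u[1]+33,u[0]-33:u[0]+33];big.append(cv2.resize(c,(264,264),interpolation=cv2.INTER_CUBIC))
cv2.imwrite("pics/crop1.png",np.vstack([np.hstack(big[:3]),np.hstack(big[3:])]))
E
time python3 run1.py
```

```text
tray_three 2 [ 533.5 -267.8   -4.1   14. ] 0.026
tray_three  single 1 [ 533.6 -268.9    7.3   13.9] 0.017
tray_three  single 1 [ 530.3 -268.3    5.4   14. ] 0.023
tray_two 2 [516.1 295.1  -2.9   7. ] 0.034
tray_two  single 1 [516.4 293.6   0.7   7.1] 0.02
tray_two  single 1 [512.9 294.1   1.1   7.5] 0.024
weight_large 2 [463.7  66.2  -1.5   8.3] 0.074
weight_large  single 1 [465.3  65.5   3.3  -0.6] 0.039
weight_large  single 1 [461.7  65.3   2.   12.9] 0.031
weight_small 2 [ 373.  -273.7    2.9   -4.2] 0.214
weight_small  single 1 [ 3.740e+02 -2.743e+02  3.000e-01 -8.500e+00] 0.067
weight_small  single 1 [ 371.9 -271.3    1.     5.5] 0.306
tin 2 [346.7 278.3  -2.  -11.7] 0.071
tin  single 1 [347.3 276.8  -7.1   1.1] 0.05
tin  single 1 [344.9 276.7  -1.7 -13.6] 0.043
crystal 2 [658.2  80.2  -1.3 -11.4] 0.098
crystal  single 1 [658.7  80.    6.8 -13.6] 0.072
crystal  single 1 [656.3  79.7   8.4 -37.2] 0.083
block_stone 2 [579.6  -1.4  -7.2 -16. ] 0.192
block_stone  single 1 [578.   -4.4 -21.5 171.1] 0.164
block_stone  single 1 [576.3  -1.9  -1.8 160.8] 0.204
weight_middle 2 [ 6.714e+02 -8.980e+01 -4.000e-01  1.030e+01] 0.137
weight_middle  single 1 [671.8 -90.4   3.5   9.1] 0.036
weight_middle  single 1 [668.8 -88.5   2.4  10.1] 0.186
dome_stone 2 [451.9 -65.    1.9  11.6] 0.081
dome_stone  single 1 [453.5 -66.    4.1  14. ] 0.072
dome_stone  single 1 [451.5 -63.3   3.5   8.1] 0.028
real	0m19.466s
user	0m13.610s
sys	0m0.161s
```

View pics/crop1.png

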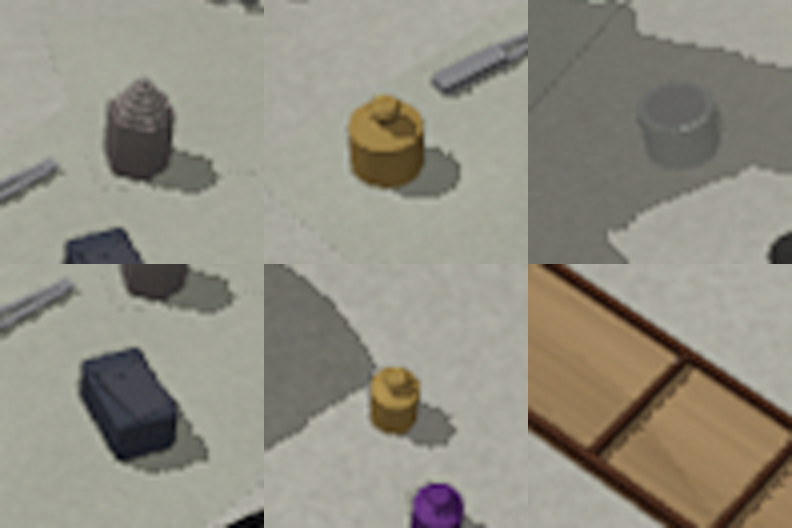

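The crops show: crystal, large brass weight and flat-lidded tin (top row); block, brass small weight above the purple one, and the wooden tray (bottom row). Fitted base heights come out near z=0, as they should. I'll refine the yaw of the block and crystal by colour segmentation.

```bash
cat > run2.py <<'E'
from fit import *
P=[imaging.capture(c) for c in("top","side")]
tiles=[]
for n,xy,thr in(("block_stone",(.578,-.002),85),("crystal",(.6575,.08),125)):
    V=[]
    for p in P:
        u=proj(p,[*xy,.02]).astype(int);f=p["frame"];g=cv2.cvtColor(f,cv2.COLOR_BGR2GRAY);gc=np.full(g.shape,cv2.GC_BGD,np.uint8)
        x,y=u;gc[y-26:y+26,x-26:x+26]=cv2.GC_PR_BGD;gc[y-14:y+14,x-14:x+14]=cv2.GC_PR_FGD
        cv2.circle(gc,(int(x),int(y)),5,cv2.GC_FGD,-1)
        cv2.grabCut(f,gc,None,np.zeros((1,65)),np.zeros((1,65)),6,cv2.GC_INIT_WITH_MASK)
        m=((gc==1)|(gc==3)).astype(np.uint8);k,l=cv2.connectedComponents(m);m=l==l[y,x]
        V.append((p,m));c=f.copy();c[m&~cv2.erode(m.astype(np.uint8),np.ones((3,3))).astype(bool)]=(0,0,255)
        tiles+= [cv2.resize(q[y-28:y+28,x-28:x+28],(200,200),interpolation=cv2.INTER_CUBIC) for q in(f,c)]
    for d in range(-90,90,15) if n[0]=='b' else range(-30,30,15):
        q,e=fit(n,V,[*xy,0,[np.deg2rad(d)]]);print(n,d,(q*[1000,1000,1000,1]).round(1),round(e,3))
cv2.imwrite("pics/seg.png",np.vstack([np.hstack(tiles[:4]),np.hstack(tiles[4:])]))
E
python3 run2.py
```

```text
block_stone -90 [579.5  -5.6  -1.3 -10.9] 0.243
block_stone -75 [580.   -5.9  -2.  -10.8] 0.243
block_stone -60 [579.1  -6.    0.  -10.9] 0.243
block_stone -45 [ 5.789e+02 -5.900e+00  1.000e-01 -1.210e+01] 0.242
block_stone -30 [ 5.791e+02 -6.300e+00 -5.000e-01 -1.100e+01] 0.243
block_stone -15 [578.7  -5.9   1.  -12.1] 0.243
block_stone 0 [578.6  -6.3   1.4 -12.2] 0.243
block_stone 15 [579.1  -6.2  -1.1 -12.5] 0.243
block_stone 30 [579.3  -5.7  -0.8 -11.5] 0.244
block_stone 45 [580.3  -6.2  -0.9  35.3] 0.418
block_stone 60 [578.4  -6.2   2.3  44.7] 0.422
block_stone 75 [579.4  -6.1  -1.4 -12. ] 0.243
crystal -30 [657.2  79.1   0.8 -20.1] 0.337
crystal -15 [657.4  78.6   0.7 -20.9] 0.336
crystal 0 [657.2  78.3   1.4 -18.3] 0.336
crystal 15 [657.4  78.6   0.7  39.1] 0.337
```

View pics/seg.png

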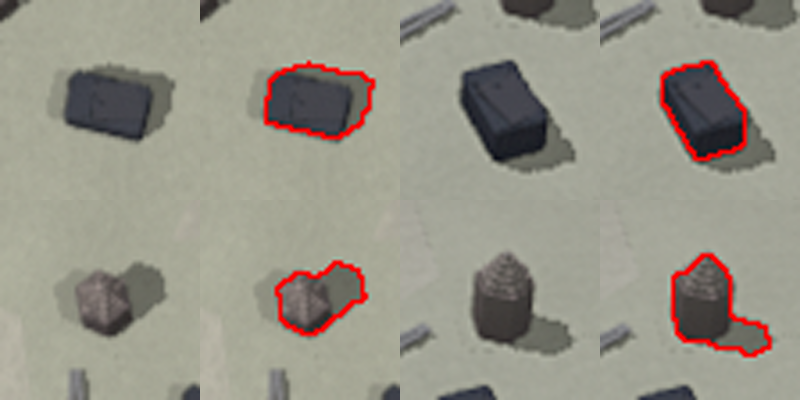

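```bash
cat > run3.py <<'E'
from fit import *
P=[imaging.capture(c) for c in("top","side")]
tiles=[]
for n,xy in(("block_stone",(.578,-.002)),("crystal",(.6575,.08))):
    V=[]
    for p in P:
        x,y=proj(p,[*xy,.02]).astype(int);f=p["frame"].astype(int)
        m=(f.mean(2)<88) if n[0]=='b' else (f[...,2]-f[...,1]>-1)&(f.mean(2)<150)
        m=m.astype(np.uint8);k,l=cv2.connectedComponents(cv2.morphologyEx(m,cv2.MORPH_OPEN,np.ones((2,2))));m=l==l[y,x]
        m=cv2.morphologyEx(m.astype(np.uint8),cv2.MORPH_CLOSE,np.ones((3,3)))>0
        V.append((p,m))
    bq=None
    for d in (-75,-45,-15,15,45) if n[0]=='b' else range(-30,30,12):
        q,e=fit(n,V,[*xy,0,[np.deg2rad(d)]]);print(n,d,(q*[1000,1000,1000,1]).round(1),round(e,3),[v[1].sum() for v in V])
        if bq is None or e<bq[1]:bq=(q,e)
    for p,m in V:
        x,y=proj(p,[*xy,.02]).astype(int);q=bq[0].copy();q[3]=np.deg2rad(q[3])
        s=sil(p,n,q,np.array([0,0]),np.array([640,480]))>.5
        for mm in(m,s):
            c=p["frame"].copy();b=cv2.resize(c[y-28:y+28,x-28:x+28],(200,200),interpolation=cv2.INTER_CUBIC)
            B=cv2.resize(mm[y-28:y+28,x-28:x+28].astype(np.uint8),(200,200),interpolation=cv2.INTER_NEAREST)
            cv2.drawContours(b,cv2.findContours(B,0,1)[0],-1,(0,0,255),1);tiles.append(b)
cv2.imwrite("pics/seg2.png",np.vstack([np.hstack(tiles[:4]),np.hstack(tiles[4:])]))
E
python3 run3.py
```

```text
block_stone -75 [577.4  -7.2  -4.4 -15.4] 0.156 [np.int64(373), np.int64(495)]
block_stone -45 [577.1  -6.7  -3.4 -14.8] 0.156 [np.int64(373), np.int64(495)]
block_stone -15 [577.3  -6.7  -3.3 -14.9] 0.156 [np.int64(373), np.int64(495)]
block_stone 15 [577.5  -6.6  -4.5 -15. ] 0.155 [np.int64(373), np.int64(495)]
block_stone 45 [577.4  -6.6  -4.4 -14.9] 0.155 [np.int64(373), np.int64(495)]
crystal -30 [655.9  76.5   2.  -21.3] 0.074 [np.int64(272), np.int64(377)]
crystal -18 [655.8  76.3   2.2 -19.9] 0.073 [np.int64(272), np.int64(377)]
crystal -6 [655.5  75.5   3.2 -17.5] 0.079 [np.int64(272), np.int64(377)]
crystal 6 [655.9  76.4   2.3   9.2] 0.103 [np.int64(272), np.int64(377)]
crystal 18 [655.7  76.2   2.3  39.7] 0.073 [np.int64(272), np.int64(377)]
```

View pics/seg2.png

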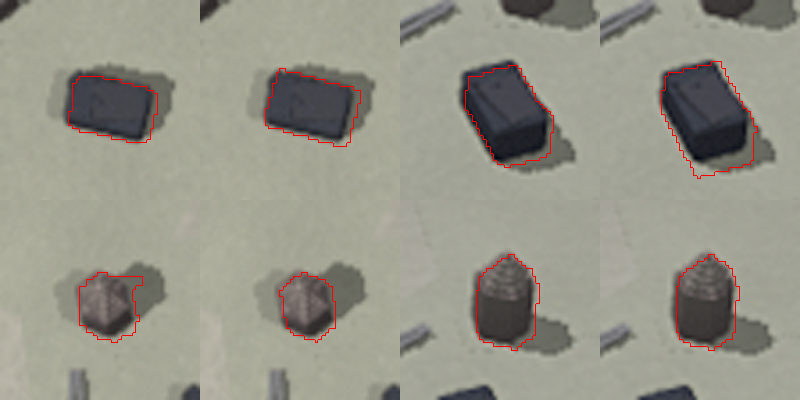

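The block yaw is about -15.5°, at (0.579,-0.003). The crystal's faces are at about -20°+60k, at (0.657,0.080). Now to move.

```bash
cat > plan.py <<'E'
import sys,numpy as np
from station import r
def plan(*wps,step=40.):
    """wps: (x,y,z,phi) mm/deg; phi = world angle of closing axis. prints rows in calls of 5"""
    s=r.sense();p=np.array(s["tcp_pos"])*1000;R=np.array(s["ee_rot"]);psi=np.degrees(np.arctan2(R[1,0],R[0,0]))
    print("t",round(s["time_s"],2),"tcp",p.round(1),"phi",round((psi-90)%180,1),"tilt",np.degrees(np.arccos(-R[2,2])).round(2),"w",round(s["gripper_width"]*87,1))
    for x,y,z,phi in wps:
        t=np.array([x,y,z],float);dphi=0 if phi is None else -(((phi-(psi-90))+90)%180-90)
        n=int(max(1,np.ceil(np.linalg.norm(t-p)/step),np.ceil(abs(dphi)/7)));rows=[]
        for i in range(n):
            d=(t-p)/(n-i);c,sn=np.cos(np.radians(psi)),np.sin(np.radians(psi))
            v=np.round([c*d[0]+sn*d[1],sn*d[0]-c*d[1],-d[2]],0)
            w=round(dphi/(n-i),1);rows.append(f"[[{v[0]/1000:.3f},{v[1]/1000:.3f},{v[2]/1000:.3f}],{w}]")
            p=p+[c*v[0]+sn*v[1],sn*v[0]-c*v[1],-v[2]];psi-=w;dphi-=w
        for i in range(0,n,5):print("["+",".join(rows[i:i+5])+"]")
        print("--",p.round(1))
if __name__=="__main__":
    plan(*eval("["+sys.argv[1]+"]"),step=float(sys.argv[2]) if len(sys.argv)>2 else 40.)
E
python3 plan.py "(657.5,79.5,110,100),"
```

```text
t 2.2 tcp [153.3 605.9 222.5] phi 75.8 tilt 0.01 w 87.3
[[[0.033,0.020,0.006],-1.3],[[0.032,0.021,0.006],-1.3],[[0.032,0.022,0.006],-1.3],[[0.031,0.023,0.006],-1.3],[[0.030,0.023,0.006],-1.3]]
[[[0.030,0.024,0.006],-1.3],[[0.029,0.025,0.006],-1.3],[[0.029,0.025,0.006],-1.3],[[0.028,0.026,0.006],-1.3],[[0.028,0.026,0.006],-1.2]]
[[[0.027,0.027,0.006],-1.3],[[0.027,0.028,0.006],-1.2],[[0.026,0.028,0.006],-1.3],[[0.025,0.029,0.006],-1.2],[[0.025,0.029,0.006],-1.3]]
[[[0.024,0.030,0.006],-1.2],[[0.023,0.030,0.006],-1.3],[[0.023,0.031,0.005],-1.2],[[0.022,0.032,0.006],-1.3]]
-- [657.6  79.5 109.5]
```

Call:
apply_moves([
  [[0.033,0.02,0.006],-1.3],
  [[0.032,0.021,0.006],-1.3],
  [[0.032,0.022,0.006],-1.3],
  [[0.031,0.023,0.006],-1.3],
  [[0.03,0.023,0.006],-1.3],
], hand=0.087)

```text
time_s: 2.62
tcp_pos: [0.2871, 0.4658, 0.1925]
ee_rot: [[0.991, -0.132, 0.0], [-0.132, -0.991, 0.0], [0.0, -0.0, -1.0]]
wrist_force: [0.7, 0.8, 0.3]
gripper_width: 0.998
gripper_force: 0.0
```

Call:
apply_moves([
  [[0.03,0.024,0.006],-1.3],
  [[0.029,0.025,0.006],-1.3],
  [[0.029,0.025,0.006],-1.3],
  [[0.028,0.026,0.006],-1.3],
  [[0.028,0.026,0.006],-1.2],
])

```text
time_s: 3.03
tcp_pos: [0.4195, 0.3274, 0.1627]
ee_rot: [[1.0, -0.021, 0.001], [-0.021, -1.0, 0.001], [0.0, -0.001, -1.0]]
wrist_force: [0.8, 0.6, -0.7]
gripper_width: 0.996
gripper_force: 0.0
```

Call:
apply_moves([
  [[0.027,0.027,0.006],-1.3],
  [[0.027,0.028,0.006],-1.2],
  [[0.026,0.028,0.006],-1.3],
  [[0.025,0.029,0.006],-1.2],
  [[0.025,0.029,0.006],-1.3],
])

```text
time_s: 3.45
tcp_pos: [0.5526, 0.1891, 0.1325]
ee_rot: [[0.996, 0.088, 0.0], [0.088, -0.996, 0.0], [0.0, -0.0, -1.0]]
wrist_force: [-0.0, 1.5, -0.4]
gripper_width: 0.999
gripper_force: 0.0
```

Call:
apply_moves([
  [[0.024,0.03,0.006],-1.2],
  [[0.023,0.03,0.006],-1.3],
  [[0.023,0.031,0.005],-1.2],
  [[0.022,0.032,0.006],-1.3],
  [[0,0,0],0],
])

```text
time_s: 3.87
tcp_pos: [0.6606, 0.0744, 0.1075]
ee_rot: [[0.986, 0.168, -0.001], [0.168, -0.986, -0.001], [-0.001, 0.001, -1.0]]
wrist_force: [0.9, 0.1, -0.5]
gripper_width: 1.002
gripper_force: 0.0
```

```bash
cat > near.py <<'E'
import sys
from fit import *
n=sys.argv[1];xy=tuple(float(v)/1000 for v in sys.argv[2:4])
for c in("top","side"):
    p=imaging.capture(c);m=mask(p,n,xy)
    if m is None:print(c,"none");continue
    q,e=fit(n,[(p,m)],[*xy,0,[np.deg2rad(float(sys.argv[4])) if len(sys.argv)>4 else 0]],fz=False);print(c,(q*1000)[:2].round(1),q[3].round(1),round(e,3))
E
python3 plan.py "(657.5,79.5,60,100),(657.5,79.5,14,100)"; python3 - <<'E'
from h import *
b=[]
for c in("top","side"):
    p=imaging.capture(c);u=proj(p,[.6575,.08,.04]).astype(int);b.append(cv2.resize(p["frame"][max(u[1]-50,0):u[1]+50,u[0]-50:u[0]+50],(400,400),interpolation=cv2.INTER_CUBIC))
cv2.imwrite("pics/c1.png",np.hstack(b))
E
```

```text
t 3.87 tcp [660.6  74.4 107.5] phi 99.7 tilt 0.09 w 87.1
[[[-0.001,-0.003,0.024],-0.2],[[-0.001,-0.003,0.023],-0.1]]
-- [657.6  79.9  60.5]
[[[-0.000,0.000,0.023],-0.0],[[-0.000,0.000,0.023],-0.0]]
-- [657.6  79.9  14.5]
```

View pics/c1.png

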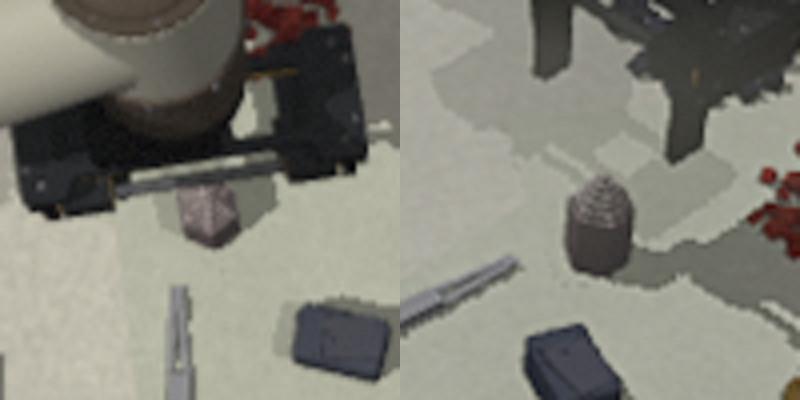

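The gripper is over the crystal with the fingers straddling it along y, and nothing is near the fingers. I'll re-read after settling.

```bash
python3 plan.py "(657.5,79.5,60,100),(657.5,79.5,14,100)"
```

```text
t 3.97 tcp [657.9  77.8 108.4] phi 99.8 tilt 0.09 w 86.9
[[[-0.000,-0.001,0.024],-0.1],[[-0.000,-0.001,0.024],-0.1]]
-- [657.5  79.8  60.4]
[[[-0.000,0.000,0.023],0.0],[[-0.000,0.000,0.023],0.0]]
-- [657.5  79.8  14.4]
```

Call:
apply_moves([
  [[0,0,0.03],0],
  [[0,0,0.03],0],
  [[0,0,0.02],0],
  [[0,0,0.01],0],
  [[0,0,0.005],0],
])

```text
time_s: 4.38
tcp_pos: [0.6562, 0.0802, 0.0132]
ee_rot: [[0.985, 0.175, -0.003], [0.175, -0.985, -0.001], [-0.003, 0.0, -1.0]]
wrist_force: [0.8, -0.0, 0.2]
gripper_width: 0.998
gripper_force: 0.0
```

Call:
apply_moves([
  [[0,0,0],0],
  [[0,0,0],0],
  [[0,0,0],0],
])

```text
time_s: 4.63
tcp_pos: [0.6587, 0.0801, 0.0165]
ee_rot: [[0.985, 0.174, 0.003], [0.174, -0.985, 0.001], [0.003, -0.0, -1.0]]
wrist_force: [-0.8, -0.0, 0.2]
gripper_width: 1.003
gripper_force: 0.0
```

Call:
apply_moves([
  [[0,0,0],0],
  [[0,0,0],0],
  [[0,0,0],0],
  [[0,0,0],0],
  [[0,0,0],0],
], hand=0.02)

```text
time_s: 5.05
tcp_pos: [0.6576, 0.0794, 0.0148]
ee_rot: [[0.985, 0.174, 0.0], [0.174, -0.985, 0.0], [0.0, -0.0, -1.0]]
wrist_force: [0.7, -0.6, -0.2]
gripper_width: 0.705
gripper_force: 0.0
```

Call:
apply_moves([
  [[0,0,0],0],
  [[0,0,0],0],
  [[0,0,0],0],
  [[0,0,0],0],
  [[0,0,0],0],
])

```text
time_s: 5.47
tcp_pos: [0.6575, 0.0795, 0.0145]
ee_rot: [[0.985, 0.174, -0.0], [0.174, -0.985, -0.0], [-0.0, 0.0, -1.0]]
wrist_force: [-0.8, 1.0, -1.1]
gripper_width: 0.393
gripper_force: 30.0
```

```bash
python3 plan.py "(657.5,79.5,110,None),(516,-204.5,110,104),(516,-204.5,60,None)" 36
```

```text
t 5.47 tcp [657.5  79.5  14.5] phi 100.0 tilt 0.01 w 34.2
[[[-0.000,-0.000,-0.032],0.0],[[-0.000,-0.000,-0.032],0.0],[[-0.000,-0.000,-0.032],0.0]]
-- [657.5  79.5 110.5]
[[[-0.021,0.028,0.000],-0.4],[[-0.021,0.028,0.000],-0.4],[[-0.021,0.028,0.000],-0.5],[[-0.022,0.028,0.000],-0.4],[[-0.022,0.028,0.000],-0.5]]
[[[-0.022,0.028,0.000],-0.4],[[-0.022,0.027,0.000],-0.5],[[-0.023,0.027,0.000],-0.4],[[-0.022,0.027,0.000],-0.5]]
-- [ 516.3 -204.2  110.5]
[[[-0.000,0.000,0.025],0.0],[[-0.000,0.000,0.025],0.0]]
-- [ 516.3 -204.2   60.5]
```

Call:
apply_moves([
  [[0,0,-0.016],0],
  [[0,0,-0.032],0],
  [[0,0,-0.032],0],
  [[0,0,-0.016],0],
  [[0,0,0],0],
])

```text
time_s: 5.88
tcp_pos: [0.6604, 0.0802, 0.1157]
ee_rot: [[0.985, 0.174, 0.009], [0.174, -0.985, 0.002], [0.009, -0.001, -1.0]]
wrist_force: [-0.2, -0.2, -1.0]
gripper_width: 0.386
gripper_force: 30.0
```

Call:
apply_moves([
  [[-0.021,0.028,0],-0.4],
  [[-0.021,0.028,0],-0.4],
  [[-0.021,0.028,0],-0.5],
  [[-0.022,0.028,0],-0.4],
  [[-0.022,0.028,0],-0.5],
])

```text
time_s: 6.3
tcp_pos: [0.5769, -0.0793, 0.1091]
ee_rot: [[0.977, 0.212, -0.003], [0.212, -0.977, 0.0], [-0.003, -0.001, -1.0]]
wrist_force: [0.3, -1.2, -1.0]
gripper_width: 0.386
gripper_force: 30.0
```

Call:
apply_moves([
  [[-0.022,0.028,0],-0.4],
  [[-0.022,0.027,0],-0.5],
  [[-0.023,0.027,0],-0.4],
  [[-0.011,0.014,0],-0.5],
  [[-0.011,0.013,0],0],
])

```text
time_s: 6.72
tcp_pos: [0.5143, -0.2057, 0.1093]
ee_rot: [[0.971, 0.24, -0.003], [0.24, -0.971, 0.001], [-0.002, -0.001, -1.0]]
wrist_force: [0.9, -0.1, -0.5]
gripper_width: 0.387
gripper_force: 30.0
```

Call:
apply_moves([
  [[0,0,0.025],0],
  [[0,0,0.025],0],
  [[0,0,0],0],
  [[0,0,0],0],
  [[0,0,0],0],
])

```text
time_s: 7.13
tcp_pos: [0.5169, -0.2043, 0.0609]
ee_rot: [[0.97, 0.243, 0.0], [0.243, -0.97, -0.0], [0.0, 0.001, -1.0]]
wrist_force: [-0.4, 0.0, -0.6]
gripper_width: 0.39
gripper_force: 30.0
```

```bash
python3 plan.py "(516,-204.5,20,104)," 15; python3 - <<'E'
from h import *
b=[]
for c in("top","side"):
    p=imaging.capture(c);u=proj(p,[.516,-.2,.03]).astype(int);b.append(cv2.resize(p["frame"][max(u[1]-60,0):u[1]+60,u[0]-60:u[0]+60],(400,400),interpolation=cv2.INTER_CUBIC))
cv2.imwrite("pics/c2.png",np.hstack(b))
E
```

```text
t 7.13 tcp [ 516.9 -204.3   60.9] phi 104.0 tilt 0.03 w 33.9
[[[-0.000,-0.000,0.014],0.0],[[-0.000,-0.000,0.013],0.0],[[-0.001,-0.000,0.014],0.0]]
-- [ 516.  -204.6   19.9]
```

View pics/c2.png

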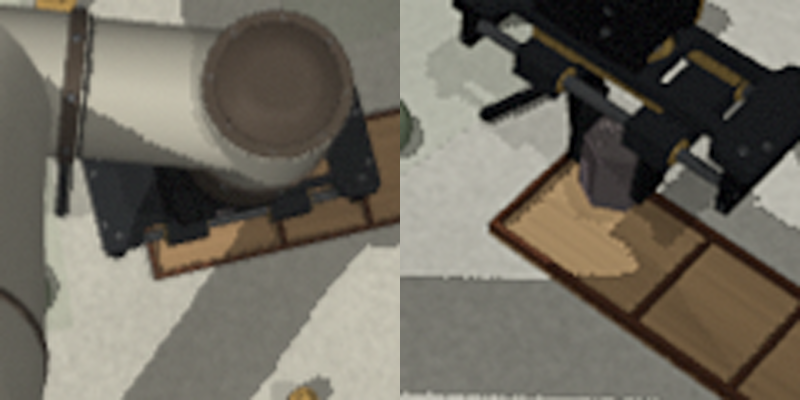

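The crystal hangs upright over the wide compartment. I'll lower it, release, rise and check.

Call:
apply_moves([
  [[0,0,0.014],0],
  [[0,0,0.013],0],
  [[0,0,0.009],0],
  [[0,0,0.005],0],
  [[0,0,0],0],
])

```text
time_s: 7.65
tcp_pos: [0.5161, -0.2041, 0.019]
ee_rot: [[0.97, 0.242, -0.001], [0.242, -0.97, 0.0], [-0.001, -0.0, -1.0]]
wrist_force: [-0.8, -0.3, -1.1]
gripper_width: 0.388
gripper_force: 30.0
```

Call:
apply_moves([
  [[0,0,0],0],
  [[0,0,0],0],
  [[0,0,0],0],
  [[0,0,0],0],
])

```text
time_s: 7.98
tcp_pos: [0.5168, -0.2044, 0.0202]
ee_rot: [[0.97, 0.242, 0.001], [0.242, -0.97, -0.0], [0.001, 0.0, -1.0]]
wrist_force: [0.0, 0.4, -1.3]
gripper_width: 0.386
gripper_force: 30.0
```

Call:
apply_moves([
  [[0,0,0],0],
  [[0,0,0],0],
  [[0,0,0],0],
  [[0,0,0],0],
  [[0,0,0],0],
], hand=0.056)

```text
time_s: 8.4
tcp_pos: [0.5165, -0.2044, 0.0197]
ee_rot: [[0.97, 0.242, 0.0], [0.242, -0.97, -0.0], [0.0, 0.0, -1.0]]
wrist_force: [-0.6, -0.5, 0.5]
gripper_width: 0.622
gripper_force: 0.0
```

Call:
apply_moves([
  [[0,0,-0.02],0],
  [[0,0,-0.03],0],
  [[0,0,-0.03],0],
  [[0,0,-0.02],0],
  [[0,0,0],0],
])

```text
time_s: 8.82
tcp_pos: [0.5196, -0.205, 0.1247]
ee_rot: [[0.97, 0.243, 0.01], [0.243, -0.97, -0.002], [0.009, 0.005, -1.0]]
wrist_force: [0.5, 0.0, 0.4]
gripper_width: 0.642
gripper_force: 0.0
```

Call:
apply_moves([
  [[0,0,0],0],
  [[0,0,0],0],
  [[0,0,0],0],
])

```text
time_s: 9.07
tcp_pos: [0.5155, -0.2041, 0.1182]
ee_rot: [[0.97, 0.242, -0.003], [0.242, -0.97, 0.001], [-0.003, -0.001, -1.0]]
wrist_force: [-0.8, 0.8, 0.5]
gripper_width: 0.643
gripper_force: 0.0
```

```bash
python3 plan.py "(463.5,65.5,110,104),"; python3 near.py crystal 516 -204 0; python3 near.py weight_large 463.5 65.5
```

```text
t 9.07 tcp [ 515.5 -204.1  118.2] phi 104.0 tilt 0.16 w 55.9
[[[0.002,-0.039,0.001],-0.0],[[0.002,-0.039,0.001],-0.0],[[0.002,-0.039,0.001],-0.0],[[0.002,-0.039,0.001],-0.0],[[0.002,-0.039,0.001],-0.0]]
[[[0.002,-0.040,0.002],-0.0],[[0.003,-0.039,0.001],-0.0]]
-- [463.8  65.4 110.2]
top none
side [ 518.1 -201.5] -15.9 0.025
top [463.7  64.5] 5.1 0.188
side [461.   63.3] 12.8 0.113
```

Call:
apply_moves([
  [[0.002,-0.02,0],0],
  [[0.002,-0.039,0.001],0],
  [[0.002,-0.039,0.001],0],
  [[0.002,-0.039,0.001],0],
  [[0.002,-0.039,0.001],0],
], hand=0.07)

```text
time_s: 9.88
tcp_pos: [0.483, -0.0298, 0.1156]
ee_rot: [[0.97, 0.241, 0.0], [0.241, -0.97, 0.0], [0.0, 0.0, -1.0]]
wrist_force: [0.4, 0.1, 0.5]
gripper_width: 0.799
gripper_force: 0.0
```

Call:
apply_moves([
  [[0.002,-0.039,0.002],0],
  [[0.002,-0.039,0.002],0],
  [[0.001,-0.02,0.001],0],
  [[0,0,0.02],0],
  [[0,0,0.01],0],
])

```text
time_s: 10.3
tcp_pos: [0.4642, 0.0667, 0.0799]
ee_rot: [[0.97, 0.245, -0.0], [0.245, -0.97, 0.0], [0.0, -0.0, -1.0]]
wrist_force: [-0.0, -0.3, 0.5]
gripper_width: 0.797
gripper_force: 0.0
```

Call:
apply_moves([
  [[0,0,0],0],
  [[0,0,0],0],
  [[0,0,0],0],
  [[0,0,0],0],
  [[0,0,0],0],
])

```text
time_s: 10.72
tcp_pos: [0.4652, 0.0651, 0.0812]
ee_rot: [[0.97, 0.241, 0.001], [0.241, -0.97, 0.001], [0.002, -0.0, -1.0]]
wrist_force: [0.2, 0.4, 0.2]
gripper_width: 0.806
gripper_force: 0.0
```

```bash
python3 plan.py "(463,65,9,104)," 30; python3 near.py weight_large 463.5 65.5
```

```text
t 10.72 tcp [465.2  65.1  81.2] phi 104.0 tilt 0.09 w 70.1
[[[-0.001,-0.000,0.024],-0.0],[[-0.001,-0.000,0.024],-0.0],[[-0.000,-0.000,0.024],-0.0]]
-- [463.3  64.6   9.2]
top none
side [461.6  65.7] 7.0 0.023
```

Call:
apply_moves([
  [[-0.001,0,0.026],0],
  [[0,0,0.026],0],
  [[0,0,0.012],0],
  [[0,0,0.006],0],
  [[0,0,0.002],0],
])

```text
time_s: 11.33
tcp_pos: [0.4633, 0.0647, 0.0077]
ee_rot: [[0.97, 0.242, -0.002], [0.242, -0.97, -0.001], [-0.002, 0.001, -1.0]]
wrist_force: [-0.5, 0.5, -0.0]
gripper_width: 0.807
gripper_force: 0.0
```

Call:
apply_moves([
  [[0,0,0],0],
  [[0,0,0],0],
  [[0,0,0],0],
])

```text
time_s: 11.58
tcp_pos: [0.4645, 0.0653, 0.0095]
ee_rot: [[0.97, 0.242, 0.002], [0.242, -0.97, 0.001], [0.002, -0.0, -1.0]]
wrist_force: [-0.3, -0.3, 0.5]
gripper_width: 0.805
gripper_force: 0.0
```

Call:
apply_moves([
  [[0,0,0],0],
  [[0,0,0],0],
  [[0,0,0],0],
  [[0,0,0],0],
  [[0,0,0],0],
], hand=0.025)

```text
time_s: 12.0
tcp_pos: [0.4638, 0.065, 0.0087]
ee_rot: [[0.97, 0.242, 0.0], [0.242, -0.97, 0.0], [0.0, -0.0, -1.0]]
wrist_force: [-0.1, 0.0, 1.2]
gripper_width: 0.509
gripper_force: 0.0
```

Call:
apply_moves([
  [[0,0,0],0],
  [[0,0,0],0],
  [[0,0,0],0],
  [[0,0,0],0],
])

```text
time_s: 12.33
tcp_pos: [0.4637, 0.0648, 0.0086]
ee_rot: [[0.97, 0.242, -0.0], [0.242, -0.97, -0.0], [-0.0, 0.0, -1.0]]
wrist_force: [-0.5, 0.1, 1.9]
gripper_width: 0.448
gripper_force: 30.0
```

```bash
python3 plan.py "(463,65,100,None),(536,-284,100,14),(536,-284,40,14)" 36
```

```text
t 12.33 tcp [463.7  64.8   8.6] phi 104.0 tilt 0.01 w 39.0
[[[-0.000,-0.000,-0.030],0.0],[[-0.000,-0.000,-0.031],0.0],[[-0.001,-0.000,-0.030],0.0]]
-- [462.7  64.6  99.6]
[[[-0.001,0.027,-0.000],-6.9],[[-0.004,0.027,-0.000],-6.9],[[-0.008,0.026,-0.000],-6.9],[[-0.011,0.025,-0.000],-6.9],[[-0.014,0.024,-0.000],-6.9]]
[[[-0.016,0.022,-0.000],-6.9],[[-0.019,0.020,-0.000],-6.9],[[-0.021,0.018,-0.000],-6.9],[[-0.023,0.015,-0.000],-7.0],[[-0.025,0.012,-0.000],-6.9]]
[[[-0.026,0.009,-0.000],-7.0],[[-0.027,0.005,-0.000],-6.9],[[-0.027,0.003,-0.000],-7.0]]
-- [ 536.3 -284.1   99.6]
[[[0.000,-0.000,0.030],0.0],[[0.000,-0.000,0.030],0.0]]
-- [ 536.3 -284.1   39.6]
```

```bash
python3 -c "
from station import r
s=r.sense();print(s['joints'])"
```

```text
[ 2.79195022e+01  2.35649045e+01 -3.59051242e+01  8.71915088e-03
 -3.05359512e+01  7.60767985e+01]
```

Turning -90° would run joint 6 past its range, so I'll turn +90° instead.

```bash
python3 plan.py "(463.7,64.8,100,None),(536,-284,100,14.4),(536,-284,40,14.4)" 36
```

```text
t 12.33 tcp [463.7  64.8   8.6] phi 104.0 tilt 0.01 w 39.0
[[[-0.000,0.000,-0.030],0.0],[[-0.000,0.000,-0.031],0.0],[[-0.000,0.000,-0.030],0.0]]
-- [463.7  64.8  99.6]
[[[-0.001,0.027,-0.000],6.9],[[0.002,0.027,-0.000],6.9],[[0.005,0.027,-0.000],6.9],[[0.009,0.026,-0.000],6.9],[[0.012,0.025,-0.000],6.9]]
[[[0.015,0.023,-0.000],6.9],[[0.017,0.021,-0.000],6.9],[[0.020,0.019,-0.000],6.9],[[0.022,0.017,-0.000],6.9],[[0.024,0.014,-0.000],6.9]]
[[[0.025,0.011,-0.000],6.9],[[0.026,0.008,-0.000],6.9],[[0.027,0.004,-0.000],6.8]]
-- [ 536.2 -283.9   99.6]
[[[0.000,0.000,0.030],0.0],[[0.000,0.000,0.030],0.0]]
-- [ 536.2 -283.9   39.6]
```

Call:
apply_moves([
  [[0,0,-0.015],0],
  [[0,0,-0.03],0],
  [[0,0,-0.03],0],
  [[0,0,-0.016],0],
  [[0,0,0],0],
])

```text
time_s: 12.75
tcp_pos: [0.4656, 0.0659, 0.1024]
ee_rot: [[0.97, 0.242, 0.007], [0.242, -0.97, 0.003], [0.007, -0.002, -1.0]]
wrist_force: [0.3, 0.9, -4.3]
gripper_width: 0.447
gripper_force: 30.0
```

Call:
apply_moves([
  [[-0.001,0.027,0],6.9],
  [[0.002,0.027,0],6.9],
  [[0.005,0.027,0],6.9],
  [[0.009,0.026,0],6.9],
  [[0.012,0.025,0],6.9],
])

```text
time_s: 13.17
tcp_pos: [0.4897, -0.0702, 0.0972]
ee_rot: [[0.934, -0.356, -0.004], [-0.356, -0.934, 0.0], [-0.004, 0.001, -1.0]]
wrist_force: [0.5, -0.4, -3.9]
gripper_width: 0.447
gripper_force: 30.0
```

Call:
apply_moves([
  [[0.015,0.023,0],6.9],
  [[0.017,0.021,0],6.9],
  [[0.02,0.019,0],6.9],
  [[0.022,0.017,0],6.9],
  [[0.024,0.014,0],6.9],
])

```text
time_s: 13.58
tcp_pos: [0.5179, -0.2046, 0.0966]
ee_rot: [[0.568, -0.823, -0.005], [-0.823, -0.568, 0.002], [-0.004, 0.003, -1.0]]
wrist_force: [0.7, 0.7, -3.0]
gripper_width: 0.452
gripper_force: 30.0
```

Call:
apply_moves([
  [[0.025,0.011,0],6.9],
  [[0.026,0.008,0],6.9],
  [[0.027,0.004,0],6.8],
  [[0,0,0],0],
  [[0,0,0],0],
])

```text
time_s: 14.0
tcp_pos: [0.5344, -0.2844, 0.0961]
ee_rot: [[0.246, -0.969, -0.005], [-0.969, -0.246, 0.002], [-0.003, 0.004, -1.0]]
wrist_force: [0.7, 0.5, -4.4]
gripper_width: 0.446
gripper_force: 30.0
```

Call:
apply_moves([
  [[0,0,0.02],0],
  [[0,0,0.02],0],
  [[0,0,0.01],0],
  [[0,0,0],0],
  [[0,0,0],0],
])

```text
time_s: 14.42
tcp_pos: [0.5355, -0.2831, 0.0486]
ee_rot: [[0.25, -0.968, -0.003], [-0.968, -0.25, 0.0], [-0.001, 0.002, -1.0]]
wrist_force: [1.1, 0.0, -2.5]
gripper_width: 0.451
gripper_force: 30.0
```

Call:
apply_moves([
  [[0,0,0],0],
  [[0,0,0],0],
  [[0,0,0],0],
])

```text
time_s: 14.67
tcp_pos: [0.5369, -0.2839, 0.0508]
ee_rot: [[0.249, -0.968, 0.002], [-0.968, -0.249, -0.001], [0.001, -0.002, -1.0]]
wrist_force: [-0.4, 0.5, -3.6]
gripper_width: 0.45
gripper_force: 30.0
```

```bash
python3 plan.py "(536,-284,14,14)," 15; python3 - <<'E'
from h import *
p=imaging.capture("side");u=proj(p,[.53,-.27,.03]).astype(int);cv2.imwrite("pics/c3.png",cv2.resize(p["frame"][u[1]-75:u[1]+75,u[0]-75:u[0]+75],(500,500),interpolation=cv2.INTER_CUBIC))
E
```

```text
t 14.67 tcp [ 536.9 -283.9   50.8] phi 14.4 tilt 0.13 w 39.1
[[[-0.000,0.000,0.012],0.1],[[-0.000,0.000,0.012],0.2],[[-0.000,0.001,0.013],0.1]]
-- [ 535.9 -284.2   13.8]
```

View pics/c3.png

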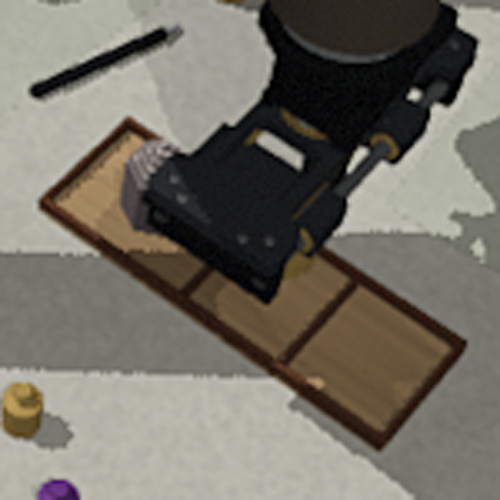

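The weight is over the middle compartment, clear of the crystal, which stands upright. Lower and release.

Call:
apply_moves([
  [[0,0,0.012],0],
  [[0,0,0.012],0],
  [[0,0,0.008],0],
  [[0,0,0.004],0],
  [[0,0,0],0],
])

```text
time_s: 15.13
tcp_pos: [0.536, -0.2839, 0.0134]
ee_rot: [[0.249, -0.969, -0.001], [-0.969, -0.249, -0.0], [-0.0, 0.001, -1.0]]
wrist_force: [-0.4, 0.7, -4.3]
gripper_width: 0.452
gripper_force: 30.0
```

Call:
apply_moves([
  [[0,0,0],0],
  [[0,0,0],0],
  [[0,0,0],0],
  [[0,0,0],0],
])

```text
time_s: 15.47
tcp_pos: [0.5364, -0.2839, 0.0139]
ee_rot: [[0.249, -0.969, 0.001], [-0.969, -0.249, -0.0], [0.0, -0.001, -1.0]]
wrist_force: [-0.6, -0.3, -3.6]
gripper_width: 0.451
gripper_force: 30.0
```

Call:
apply_moves([
  [[0,0,0],0],
  [[0,0,0],0],
  [[0,0,0],0],
  [[0,0,0],0],
], hand=0.055)

```text
time_s: 15.8
tcp_pos: [0.5368, -0.2841, 0.0143]
ee_rot: [[0.249, -0.968, 0.002], [-0.968, -0.249, -0.001], [0.001, -0.001, -1.0]]
wrist_force: [-0.9, -0.1, -0.7]
gripper_width: 0.61
gripper_force: 0.0
```

Call:
apply_moves([
  [[0,0,-0.02],0],
  [[0,0,-0.03],0],
  [[0,0,-0.03],0],
  [[0,0,-0.02],0],
  [[0,0,0],0],
])

```text
time_s: 16.22
tcp_pos: [0.5396, -0.2852, 0.1196]
ee_rot: [[0.25, -0.968, 0.011], [-0.968, -0.25, -0.004], [0.007, -0.009, -1.0]]
wrist_force: [-0.4, -0.1, -0.8]
gripper_width: 0.633
gripper_force: 0.0
```

Call:
apply_moves([
  [[0,0,0],0],
  [[0,0,0],0],
  [[0,0,0],0],
  [[0,0,0],0],
])

```text
time_s: 16.55
tcp_pos: [0.5354, -0.2836, 0.1122]
ee_rot: [[0.249, -0.969, -0.003], [-0.969, -0.249, 0.001], [-0.001, 0.002, -1.0]]
wrist_force: [-0.1, 0.2, -0.9]
gripper_width: 0.634
gripper_force: 0.0
```

```bash
python3 near.py weight_large 536 -284;python3 near.py tin 346 277;  python3 plan.py "(346,277,115,30)," 36
```

```text
top [ 534.4 -276.3] -16.5 1.287
side [ 537.1 -281.2] 7.9 0.023
top [348.6 278.1] 6.4 0.076
side [343.5 276.6] -0.8 0.026
t 16.95 tcp [ 536.1 -283.9  113.4] phi 14.4 tilt 0.02 w 55.0
[[[-0.035,0.003,-0.000],-0.9],[[-0.035,0.002,-0.000],-0.9],[[-0.035,0.002,-0.000],-0.9],[[-0.035,0.001,-0.000],-0.9],[[-0.035,0.000,-0.000],-0.9]]
[[[-0.035,-0.000,-0.000],-0.9],[[-0.035,-0.001,-0.000],-0.9],[[-0.035,-0.001,-0.000],-0.9],[[-0.035,-0.002,-0.000],-0.9],[[-0.035,-0.002,-0.000],-0.9]]
[[[-0.034,-0.003,-0.000],-0.9],[[-0.034,-0.003,-0.000],-0.9],[[-0.034,-0.004,-0.000],-1.0],[[-0.035,-0.005,-0.000],-0.9],[[-0.034,-0.005,-0.001],-1.0]]
[[[-0.034,-0.006,-0.000],-0.9],[[-0.035,-0.006,-0.001],-1.0]]
-- [346.  277.4 115.4]
```

Call:
apply_moves([
  [[-0.015,0.001,0],0],
  [[-0.036,0.003,0],0],
  [[-0.036,0.003,0],0],
  [[-0.036,0.003,0],0],
  [[-0.036,0.003,0],0],
], hand=0.07)

```text
time_s: 17.37
tcp_pos: [0.4833, -0.132, 0.1136]
ee_rot: [[0.248, -0.969, 0.0], [-0.969, -0.248, -0.0], [0.0, -0.0, -1.0]]
wrist_force: [1.8, 0.6, -0.1]
gripper_width: 0.797
gripper_force: 0.0
```

Call:
apply_moves([
  [[-0.036,0.003,0],0],
  [[-0.036,0.003,0],0],
  [[-0.036,0.003,0],0],
  [[-0.036,0.003,0],0],
  [[-0.036,0.003,0],0],
])

```text
time_s: 17.78
tcp_pos: [0.4241, 0.039, 0.1139]
ee_rot: [[0.249, -0.969, 0.001], [-0.969, -0.249, 0.0], [-0.0, -0.001, -1.0]]
wrist_force: [0.7, -0.3, -0.9]
gripper_width: 0.805
gripper_force: 0.0
```

Call:
apply_moves([
  [[-0.036,0.003,0],0],
  [[-0.036,0.003,0],0],
  [[-0.036,0.003,0],0],
  [[-0.036,0.002,0],0],
  [[-0.036,0.002,0],0],
])

```text
time_s: 18.2
tcp_pos: [0.3665, 0.2103, 0.114]
ee_rot: [[0.249, -0.968, 0.001], [-0.968, -0.249, 0.001], [-0.001, -0.001, -1.0]]
wrist_force: [1.2, 0.1, 0.1]
gripper_width: 0.804
gripper_force: 0.0
```

Call:
apply_moves([
  [[-0.036,0.002,0],0],
  [[-0.022,0.001,0],0],
  [[-0.014,0,0],0],
  [[0,0,0.02],0],
  [[0,0,0.01],0],
])

```text
time_s: 18.62
tcp_pos: [0.346, 0.278, 0.0827]
ee_rot: [[0.25, -0.968, -0.001], [-0.968, -0.25, -0.0], [-0.0, 0.001, -1.0]]
wrist_force: [-1.1, -1.7, -0.7]
gripper_width: 0.8
gripper_force: 0.0
```

Call:
apply_moves([
  [[0,0,0],0],
  [[0,0,0],0],
  [[0,0,0],0],
  [[0,0,0],0],
  [[0,0,0],0],
])

```text
time_s: 19.03
tcp_pos: [0.347, 0.2778, 0.0843]
ee_rot: [[0.248, -0.969, 0.001], [-0.969, -0.248, 0.001], [-0.001, -0.001, -1.0]]
wrist_force: [0.7, 0.5, -0.4]
gripper_width: 0.807
gripper_force: 0.0
```

```bash
python3 near.py tin 346 277;  python3 plan.py "(346,277,10,14.4)," 30
```

```text
top [348.  274.6] -2.0 0.756
side [345.3 276.8] -7.0 0.027
t 19.23 tcp [346.7 277.7  83.9] phi 14.4 tilt 0.04 w 69.8
[[[0.000,0.000,0.025],-0.0],[[0.000,0.000,0.024],-0.0],[[0.000,0.001,0.025],-0.0]]
-- [345.7 277.4   9.9]
```

Well centred. Descend 74 mm and grip.

Call:
apply_moves([
  [[0,0,0.026],0],
  [[0,0,0.026],0],
  [[0,0,0.012],0],
  [[0,0,0.007],0],
  [[0,0,0.003],0],
])

```text
time_s: 19.65
tcp_pos: [0.3464, 0.2773, 0.0087]
ee_rot: [[0.249, -0.969, -0.001], [-0.969, -0.249, -0.002], [0.001, 0.001, -1.0]]
wrist_force: [0.6, 0.5, 0.5]
gripper_width: 0.804
gripper_force: 0.0
```

Call:
apply_moves([
  [[0,0,0],0],
  [[0,0,0],0],
  [[0,0,0],0],
])

```text
time_s: 19.9
tcp_pos: [0.347, 0.2783, 0.0104]
ee_rot: [[0.249, -0.969, 0.001], [-0.969, -0.249, 0.002], [-0.001, -0.002, -1.0]]
wrist_force: [-0.3, -0.2, 0.1]
gripper_width: 0.805
gripper_force: 0.0
```

Call:
apply_moves([
  [[0,0,0],0],
  [[0,0,0],0],
  [[0,0,0],0],
  [[0,0,0],0],
  [[0,0,0],0],
], hand=0.025)

```text
time_s: 20.32
tcp_pos: [0.3466, 0.2777, 0.0097]
ee_rot: [[0.249, -0.969, 0.0], [-0.969, -0.249, 0.0], [-0.0, -0.0, -1.0]]
wrist_force: [0.3, 0.1, -0.3]
gripper_width: 0.509
gripper_force: 0.0
```

Call:
apply_moves([
  [[0,0,0],0],
  [[0,0,0],0],
  [[0,0,0],0],
])

```text
time_s: 20.57
tcp_pos: [0.3466, 0.2777, 0.0097]
ee_rot: [[0.249, -0.969, 0.0], [-0.969, -0.249, 0.0], [-0.0, -0.0, -1.0]]
wrist_force: [-0.2, -0.7, 1.7]
gripper_width: 0.482
gripper_force: 30.0
```

Call:
apply_moves([
  [[0,0,-0.015],0],
  [[0,0,-0.03],0],
  [[0,0,-0.035],0],
  [[0,0,-0.025],0],
  [[0,0,0],0],
])

```text
time_s: 20.98
tcp_pos: [0.3486, 0.2805, 0.1194]
ee_rot: [[0.25, -0.968, 0.007], [-0.968, -0.25, 0.009], [-0.007, -0.009, -1.0]]
wrist_force: [0.2, 0.3, -0.9]
gripper_width: 0.48
gripper_force: 30.0
```

Call:
apply_moves([
  [[0,0,0],0],
  [[0,0,0],0],
  [[0,0,0],0],
  [[0,0,0],0],
])

```text
time_s: 21.32
tcp_pos: [0.346, 0.2768, 0.1132]
ee_rot: [[0.249, -0.969, -0.002], [-0.969, -0.249, -0.003], [0.002, 0.002, -1.0]]
wrist_force: [-0.7, -0.1, -0.7]
gripper_width: 0.479
gripper_force: 30.0
```

```bash
python3 plan.py "(550,-349,115,14.0)," 38
```

```text
t 21.32 tcp [346.  276.8 113.2] phi 14.4 tilt 0.19 w 41.7
[[[0.036,-0.002,-0.000],0.0],[[0.037,-0.002,-0.000],0.0],[[0.036,-0.002,-0.000],0.0],[[0.037,-0.002,-0.000],0.0],[[0.036,-0.002,-0.000],0.0]]
[[[0.037,-0.002,-0.000],0.0],[[0.036,-0.003,-0.000],0.0],[[0.037,-0.002,-0.000],0.0],[[0.036,-0.003,-0.000],0.0],[[0.037,-0.002,-0.000],0.0]]
[[[0.036,-0.003,-0.000],0.0],[[0.037,-0.002,-0.000],0.1],[[0.036,-0.003,-0.000],0.0],[[0.037,-0.002,-0.000],0.1],[[0.036,-0.003,-0.000],0.0]]
[[[0.037,-0.003,-0.001],0.1],[[0.036,-0.002,-0.000],0.0],[[0.037,-0.003,-0.001],0.1]]
-- [ 550.2 -349.2  115.2]
```

Call:
apply_moves([
  [[0.018,-0.001,0],0],
  [[0.037,-0.002,0],0],
  [[0.036,-0.002,0],0],
  [[0.037,-0.002,0],0],
  [[0.036,-0.002,0],0],
])

```text
time_s: 21.73
tcp_pos: [0.3956, 0.1192, 0.1136]
ee_rot: [[0.25, -0.968, -0.002], [-0.968, -0.25, -0.001], [0.001, 0.002, -1.0]]
wrist_force: [0.9, -0.0, -0.4]
gripper_width: 0.484
gripper_force: 30.0
```

Call:
apply_moves([
  [[0.037,-0.002,0],0],
  [[0.036,-0.003,0],0],
  [[0.037,-0.002,0],0],
  [[0.036,-0.003,0],0],
  [[0.037,-0.002,0],0],
])

```text
time_s: 22.15
tcp_pos: [0.4531, -0.0551, 0.1136]
ee_rot: [[0.249, -0.969, -0.002], [-0.969, -0.249, -0.0], [-0.0, 0.002, -1.0]]
wrist_force: [0.9, 0.6, -0.8]
gripper_width: 0.483
gripper_force: 30.0
```

Call:
apply_moves([
  [[0.036,-0.003,0],0],
  [[0.037,-0.002,0],0],
  [[0.036,-0.003,0],0],
  [[0.037,-0.002,0],0],
  [[0.036,-0.003,0],0],
])

```text
time_s: 22.57
tcp_pos: [0.5106, -0.2282, 0.1131]
ee_rot: [[0.248, -0.969, -0.003], [-0.969, -0.248, 0.001], [-0.001, 0.003, -1.0]]
wrist_force: [0.4, 1.1, 0.2]
gripper_width: 0.482
gripper_force: 30.0
```

Call:
apply_moves([
  [[0.037,-0.003,0],0],
  [[0.036,-0.002,0],0],
  [[0.037,-0.003,0],0],
  [[0.018,-0.001,0],0],
  [[0,0,0],0],
])

```text
time_s: 22.98
tcp_pos: [0.5517, -0.3517, 0.1119]
ee_rot: [[0.245, -0.97, -0.002], [-0.97, -0.245, -0.0], [-0.001, 0.002, -1.0]]
wrist_force: [-0.1, 0.1, -0.5]
gripper_width: 0.483
gripper_force: 30.0
```

Call:
apply_moves([
  [[0,0,0.02],0],
  [[0,0,0.025],0],
  [[0,0,0.015],0],
  [[0,0,0],0],
  [[0,0,0],0],
])

```text
time_s: 23.4
tcp_pos: [0.5506, -0.3474, 0.0529]
ee_rot: [[0.249, -0.968, -0.004], [-0.968, -0.249, 0.001], [-0.002, 0.003, -1.0]]
wrist_force: [0.2, -0.7, -0.3]
gripper_width: 0.483
gripper_force: 30.0
```

Call:
apply_moves([
  [[0,0,0],0],
  [[0,0,0],0],
  [[0,0,0],0],
  [[0,0,0],0],
  [[0,0,0],0],
])

```text
time_s: 23.82
tcp_pos: [0.5519, -0.3481, 0.0554]
ee_rot: [[0.249, -0.969, 0.001], [-0.969, -0.249, -0.0], [0.001, -0.001, -1.0]]
wrist_force: [-0.2, -0.1, -1.1]
gripper_width: 0.48
gripper_force: 30.0
```

```bash
python3 plan.py "(550,-349,15,14.4)," 15
```

```text
t 23.82 tcp [ 551.9 -348.1   55.4] phi 14.4 tilt 0.08 w 41.7
[[[0.000,0.001,0.013],0.0],[[0.000,0.001,0.014],0.0],[[0.000,0.000,0.013],0.0]]
-- [ 550.  -348.6   15.4]
```

Call:
apply_moves([
  [[0,0.001,0.013],0],
  [[0,0,0.013],0],
  [[0,0,0.009],0],
  [[0,0,0.005],0],
  [[0,0,0],0],
])

```text
time_s: 24.23
tcp_pos: [0.5504, -0.3483, 0.0142]
ee_rot: [[0.249, -0.968, -0.001], [-0.968, -0.249, 0.0], [-0.0, 0.001, -1.0]]
wrist_force: [1.2, 0.5, -0.6]
gripper_width: 0.481
gripper_force: 30.0
```

Call:
apply_moves([
  [[0,0,0],0],
  [[0,0,0],0],
  [[0,0,0],0],
  [[0,0,0],0],
])

```text
time_s: 24.57
tcp_pos: [0.5508, -0.3484, 0.0148]
ee_rot: [[0.249, -0.969, 0.001], [-0.969, -0.249, -0.0], [0.0, -0.001, -1.0]]
wrist_force: [-0.0, -0.2, -0.9]
gripper_width: 0.485
gripper_force: 30.0
```

Call:
apply_moves([
  [[0,0,0],0],
  [[0,0,0],0],
  [[0,0,0],0],
  [[0,0,0],0],
], hand=0.057)

```text
time_s: 24.9
tcp_pos: [0.5507, -0.3484, 0.0147]
ee_rot: [[0.249, -0.969, 0.0], [-0.969, -0.249, -0.0], [0.0, -0.0, -1.0]]
wrist_force: [0.1, -0.8, -0.4]
gripper_width: 0.634
gripper_force: 0.0
```

Call:
apply_moves([
  [[0,0,-0.02],0],
  [[0,0,-0.03],0],
  [[0,0,-0.03],0],
  [[0,0,-0.02],0],
  [[0,0,0],0],
])

```text
time_s: 25.32
tcp_pos: [0.5537, -0.3498, 0.1206]
ee_rot: [[0.25, -0.968, 0.01], [-0.968, -0.25, -0.005], [0.007, -0.008, -1.0]]
wrist_force: [0.1, -0.3, 1.8]
gripper_width: 0.653
gripper_force: 0.0
```

Call:
apply_moves([
  [[0,0,0],0],
  [[0,0,0],0],
  [[0,0,0],0],
  [[0,0,0],0],
])

```text
time_s: 25.65
tcp_pos: [0.5498, -0.348, 0.113]
ee_rot: [[0.249, -0.969, -0.003], [-0.969, -0.249, 0.001], [-0.002, 0.002, -1.0]]
wrist_force: [0.5, -0.7, -0.4]
gripper_width: 0.656
gripper_force: 0.0
```

```bash
python3 near.py tin 550 -347;python3 near.py block_stone 579 -2.5 -15; python3 plan.py "(579,-2.5,115,-15.5)," 36; python3 - <<'E'
from h import *
p=imaging.capture("side");u=proj(p,[.53,-.27,.03]).astype(int);cv2.imwrite("pics/c4.png",cv2.resize(p["frame"][u[1]-75:u[1]+75,u[0]-75:u[0]+75],(500,500),interpolation=cv2.INTER_CUBIC))
E
```

```text
top [ 551.  -344.4] 0.1 0.898
side none
top [579.2  -4. ] -5.9 0.197
side [576.4  -2.2] -17.1 0.185
t 26.05 tcp [ 550.6 -348.3  114.4] phi 14.4 tilt 0.01 w 57.0
[[[-0.033,-0.011,-0.000],3.0],[[-0.033,-0.010,-0.000],3.0],[[-0.034,-0.008,-0.000],3.0],[[-0.034,-0.006,-0.000],3.0],[[-0.034,-0.004,-0.000],3.0]]
[[[-0.035,-0.003,-0.000],3.0],[[-0.035,-0.001,-0.000],3.0],[[-0.035,0.001,-0.000],3.0],[[-0.034,0.003,-0.000],2.9],[[-0.034,0.006,-0.001],3.0]]
-- [578.5  -2.7 115.4]
```

View pics/c4.png

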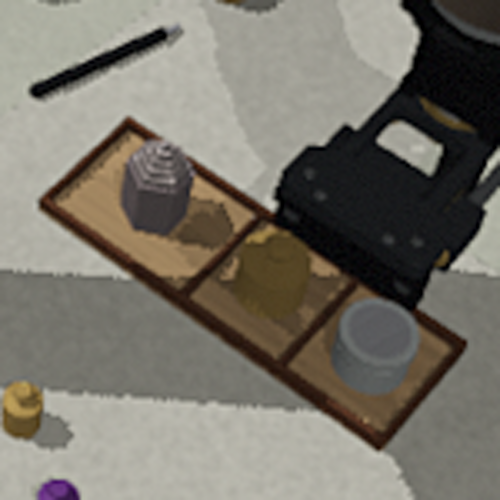

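All three kit-one items stand in their compartments: crystal at (158,190), large weight at (270,270), tin at (375,345). Next is the block.

Call:
apply_moves([
  [[-0.02,-0.006,0],0],
  [[-0.033,-0.01,0],3],
  [[-0.033,-0.009,0],3],
  [[-0.034,-0.007,0],3],
  [[-0.034,-0.005,0],3],
], hand=0.065)

```text
time_s: 26.52
tcp_pos: [0.5589, -0.1885, 0.1147]
ee_rot: [[0.039, -0.999, 0.0], [-0.999, -0.039, -0.0], [0.0, -0.0, -1.0]]
wrist_force: [0.4, 0.7, 0.1]
gripper_width: 0.746
gripper_force: 0.0
```

Call:
apply_moves([
  [[-0.034,-0.004,0],3],
  [[-0.034,-0.002,0],3],
  [[-0.034,0,0],3],
  [[-0.034,0.002,0],3],
  [[-0.034,0.004,0],3],
])

```text
time_s: 26.93
tcp_pos: [0.5697, -0.0179, 0.1149]
ee_rot: [[-0.221, -0.975, 0.001], [-0.975, 0.221, 0.0], [-0.0, -0.001, -1.0]]
wrist_force: [0.4, -0.3, 0.3]
gripper_width: 0.745
gripper_force: 0.0
```

Call:
apply_moves([
  [[-0.017,0.003,0],2.9],
  [[0,0,0.02],0],
  [[0,0,0.01],0],
  [[0,0,0],0],
  [[0,0,0],0],
])

```text
time_s: 27.35
tcp_pos: [0.5699, -0.003, 0.0839]
ee_rot: [[-0.268, -0.964, -0.002], [-0.964, 0.268, -0.001], [0.001, 0.002, -1.0]]
wrist_force: [0.6, 0.1, 0.1]
gripper_width: 0.743
gripper_force: 0.0
```

Call:
apply_moves([
  [[0,0,0],0],
  [[0,0,0],0],
  [[0,0,0],0],
  [[0,0,0],0],
])

```text
time_s: 27.68
tcp_pos: [0.5708, -0.0027, 0.0851]
ee_rot: [[-0.268, -0.963, 0.001], [-0.963, 0.268, 0.0], [-0.001, -0.001, -1.0]]
wrist_force: [0.1, 0.3, -0.5]
gripper_width: 0.745
gripper_force: 0.0
```

```bash
python3 plan.py "(578,-2.5,10,-15.5)," 36;python3 - <<'E'
from h import *
b=[]
for c in("top","side"):
    p=imaging.capture(c);u=proj(p,[.578,-.002,.03]).astype(int);b.append(cv2.resize(p["frame"][max(u[1]-40,0):u[1]+40,u[0]-40:u[0]+40],(400,400),interpolation=cv2.INTER_CUBIC))
cv2.imwrite("pics/c5.png",np.hstack(b))
E
```

```text
t 27.68 tcp [570.8  -2.7  85.1] phi 164.5 tilt 0.06 w 64.8
[[[-0.001,-0.002,0.025],-0.0],[[-0.001,-0.002,0.025],-0.0],[[-0.000,-0.003,0.025],-0.0]]
-- [578.1  -2.7  10.1]
```

View pics/c5.png

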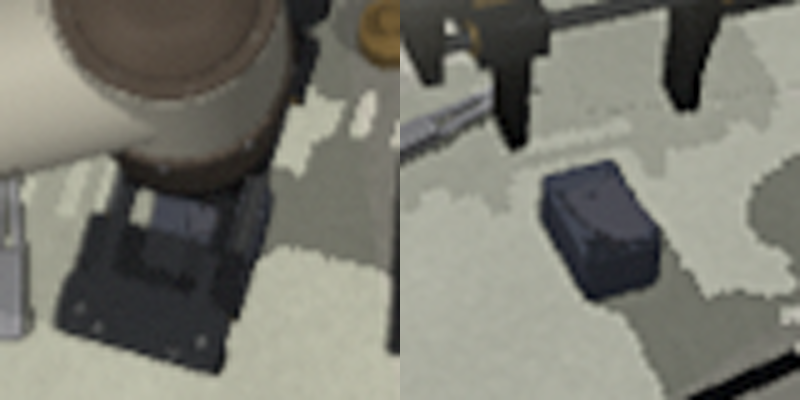

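The fingers straddle the block's long sides, but the tool is 7 mm short in x. I'll correct that, then descend.

Call:
apply_moves([
  [[-0.002,-0.007,0],0],
  [[0,0,0.02],0],
  [[0,0,0.025],0],
  [[0,0,0.015],0],
  [[0,0,0.01],0],
])

```text
time_s: 28.2
tcp_pos: [0.5773, -0.0025, 0.0127]
ee_rot: [[-0.267, -0.964, -0.002], [-0.964, 0.267, -0.001], [0.001, 0.002, -1.0]]
wrist_force: [-0.3, -0.2, 0.7]
gripper_width: 0.75
gripper_force: 0.0
```

Call:
apply_moves([
  [[0,0,0.005],0],
  [[0,0,0],0],
  [[0,0,0],0],
  [[0,0,0],0],
  [[0,0,0],0],
])

```text
time_s: 28.62
tcp_pos: [0.5786, -0.0021, 0.0107]
ee_rot: [[-0.267, -0.964, 0.002], [-0.964, 0.267, 0.0], [-0.001, -0.002, -1.0]]
wrist_force: [0.0, 0.2, -0.5]
gripper_width: 0.749
gripper_force: 0.0
```

Call:
apply_moves([
  [[0,0,0],0],
  [[0,0,0],0],
  [[0,0,0],0],
  [[0,0,0],0],
  [[0,0,0],0],
], hand=0.02)

```text
time_s: 29.03
tcp_pos: [0.5778, -0.0023, 0.0097]
ee_rot: [[-0.267, -0.964, 0.0], [-0.964, 0.267, 0.0], [-0.0, -0.0, -1.0]]
wrist_force: [1.0, 0.4, -0.6]
gripper_width: 0.45
gripper_force: 0.0
```

Call:
apply_moves([
  [[0,0,0],0],
  [[0,0,0],0],
  [[0,0,0],0],
  [[0,0,0],0],
])

```text
time_s: 29.37
tcp_pos: [0.5778, -0.0023, 0.0096]
ee_rot: [[-0.267, -0.964, 0.0], [-0.964, 0.267, -0.0], [-0.0, -0.0, -1.0]]
wrist_force: [0.3, -0.3, 1.4]
gripper_width: 0.414
gripper_force: 29.6
```

Call:
apply_moves([
  [[0,0,-0.015],0],
  [[0,0,-0.03],0],
  [[0,0,-0.03],0],
  [[0,0,-0.02],0],
  [[0,0,0],0],
])

```text
time_s: 29.78
tcp_pos: [0.5807, -0.0018, 0.1093]
ee_rot: [[-0.266, -0.964, 0.009], [-0.964, 0.266, 0.001], [-0.004, -0.009, -1.0]]
wrist_force: [0.5, 0.9, -0.6]
gripper_width: 0.412
gripper_force: 29.6
```

Call:
apply_moves([
  [[0,0,0],0],
  [[0,0,0],0],
  [[0,0,0],0],
  [[0,0,0],0],
])

```text
time_s: 30.12
tcp_pos: [0.5767, -0.0025, 0.1028]
ee_rot: [[-0.267, -0.964, -0.003], [-0.964, 0.267, -0.001], [0.002, 0.003, -1.0]]
wrist_force: [0.1, 0.6, -1.5]
gripper_width: 0.416
gripper_force: 29.6
```

```bash
python3 plan.py "(518.5,260.5,105,7.2)," 36
```

```text
t 30.12 tcp [576.7  -2.5 102.8] phi 164.5 tilt 0.2 w 36.2
[[[-0.030,0.016,-0.000],-2.8],[[-0.030,0.014,-0.000],-2.8],[[-0.031,0.013,-0.000],-2.9],[[-0.032,0.011,-0.000],-2.8],[[-0.032,0.010,-0.001],-2.9]]
[[[-0.033,0.008,-0.000],-2.8],[[-0.033,0.006,-0.001],-2.9],[[-0.033,0.005,-0.000],-2.8]]
-- [518.5 260.1 104.8]
```

Call:
apply_moves([
  [[-0.015,0.008,0],-1],
  [[-0.03,0.015,0],-2.8],
  [[-0.031,0.014,0],-2.8],
  [[-0.031,0.012,0],-2.9],
  [[-0.032,0.01,0],-2.8],
])

```text
time_s: 30.53
tcp_pos: [0.5449, 0.1466, 0.1035]
ee_rot: [[-0.054, -0.999, -0.002], [-0.999, 0.054, -0.001], [0.001, 0.002, -1.0]]
wrist_force: [0.8, 0.3, -1.9]
gripper_width: 0.415
gripper_force: 29.6
```

Call:
apply_moves([
  [[-0.032,0.009,0],-2.9],
  [[-0.033,0.007,0],-2.8],
  [[-0.033,0.006,0],-2.9],
  [[-0.018,0.002,0],-1.8],
  [[0,0,0.015],0],
])

```text
time_s: 30.95
tcp_pos: [0.522, 0.2665, 0.0913]
ee_rot: [[0.132, -0.991, 0.005], [-0.991, -0.132, 0.004], [-0.003, -0.006, -1.0]]
wrist_force: [0.4, -0.2, -1.9]
gripper_width: 0.411
gripper_force: 29.6
```

Call:
apply_moves([
  [[0,0,0.02],0],
  [[0,0,0.015],0],
  [[0,0,0],0],
  [[0,0,0],0],
  [[0,0,0],0],
])

```text
time_s: 31.37
tcp_pos: [0.5213, 0.2617, 0.0549]
ee_rot: [[0.126, -0.992, 0.001], [-0.992, -0.126, -0.0], [0.0, -0.001, -1.0]]
wrist_force: [0.7, 0.3, -1.5]
gripper_width: 0.415
gripper_force: 29.6
```

Call:
apply_moves([
  [[0,0,0],0],
  [[0,0,0],0],
  [[0,0,0],0],
  [[0,0,0],0],
])

```text
time_s: 31.7
tcp_pos: [0.5211, 0.2617, 0.0552]
ee_rot: [[0.125, -0.992, 0.001], [-0.992, -0.125, 0.001], [-0.001, -0.001, -1.0]]
wrist_force: [1.1, 0.2, -1.0]
gripper_width: 0.414
gripper_force: 29.6
```

```bash
python3 plan.py "(518.5,261,15,7.2)," 15;python3 - <<'E'
from h import *
b=[]
for c in("top","side"):
    p=imaging.capture(c);u=proj(p,[.518,.28,.03]).astype(int);b.append(cv2.resize(p["frame"][max(u[1]-55,0):u[1]+55,u[0]-55:u[0]+55],(400,400),interpolation=cv2.INTER_CUBIC))
cv2.imwrite("pics/c6.png",np.hstack(b))
E
```

```text
t 31.7 tcp [521.1 261.7  55.2] phi 7.2 tilt 0.07 w 36.0
[[[0.000,0.001,0.013],-0.0],[[0.000,0.001,0.014],-0.0],[[0.000,0.001,0.013],-0.0]]
-- [518.1 261.3  15.2]
```

View pics/c6.png

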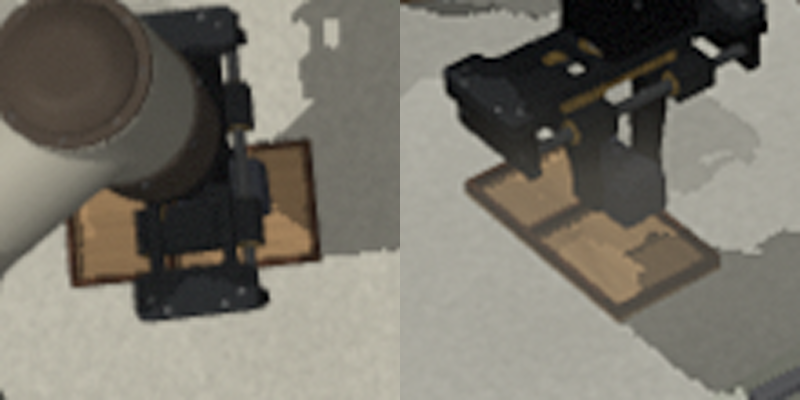

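The block hangs over the right-hand (wide) compartment. I'll shift -2 mm in x, lower and release.

Call:
apply_moves([
  [[0,0.002,0.013],0],
  [[0,0,0.013],0],
  [[0,0,0.009],0],
  [[0,0,0.005],0],
  [[0,0,0],0],
])

```text
time_s: 32.22
tcp_pos: [0.5187, 0.2612, 0.0142]
ee_rot: [[0.126, -0.992, -0.001], [-0.992, -0.126, -0.001], [0.001, 0.001, -1.0]]
wrist_force: [-0.4, -0.3, -1.2]
gripper_width: 0.412
gripper_force: 29.7
```

Call:
apply_moves([
  [[0,0,0],0],
  [[0,0,0],0],
  [[0,0,0],0],
  [[0,0,0],0],
])

```text
time_s: 32.55
tcp_pos: [0.519, 0.2614, 0.0148]
ee_rot: [[0.125, -0.992, 0.0], [-0.992, -0.125, 0.0], [-0.0, -0.0, -1.0]]
wrist_force: [0.6, 0.1, -1.2]
gripper_width: 0.414
gripper_force: 29.7
```

Call:
apply_moves([
  [[0,0,0],0],
  [[0,0,0],0],
  [[0,0,0],0],
  [[0,0,0],0],
], hand=0.052)

```text
time_s: 32.88
tcp_pos: [0.519, 0.2614, 0.0148]
ee_rot: [[0.125, -0.992, 0.001], [-0.992, -0.125, 0.0], [-0.0, -0.001, -1.0]]
wrist_force: [0.5, -0.9, 0.4]
gripper_width: 0.574
gripper_force: 0.0
```

Call:
apply_moves([
  [[0,0,-0.02],0],
  [[0,0,-0.03],0],
  [[0,0,-0.03],0],
  [[0,0,-0.02],0],
  [[0,0,0],0],
])

```text
time_s: 33.3
tcp_pos: [0.5216, 0.2632, 0.12]
ee_rot: [[0.127, -0.992, 0.009], [-0.992, -0.127, 0.006], [-0.005, -0.009, -1.0]]
wrist_force: [-0.1, -0.3, -0.2]
gripper_width: 0.6
gripper_force: 0.0
```

Call:
apply_moves([
  [[0,0,0],0],
  [[0,0,0],0],
  [[0,0,0],0],
  [[0,0,0],0],
])

```text
time_s: 33.63
tcp_pos: [0.5182, 0.2608, 0.1132]
ee_rot: [[0.125, -0.992, -0.002], [-0.992, -0.125, -0.002], [0.001, 0.002, -1.0]]
wrist_force: [-0.3, -0.4, 0.0]
gripper_width: 0.6
gripper_force: 0.0
```

```bash
python3 near.py block_stone 518.5 261 7;python3 near.py weight_small 373 -273; python3 plan.py "(373,-273,105,14)," 38
```

```text
top [521.1 262.9] 1.0 0.83
side [519.2 266.4] 2.6 0.178
top [ 374.3 -273.6] -0.8 0.206
side [ 371.2 -273. ] 12.3 0.05
t 34.03 tcp [518.8 261.3 114.4] phi 7.2 tilt 0.01 w 52.0
[[[0.034,0.014,0.001],-0.5],[[0.034,0.014,0.001],-0.4],[[0.034,0.015,0.001],-0.5],[[0.034,0.015,0.001],-0.4],[[0.034,0.015,0.000],-0.5]]
[[[0.033,0.015,0.001],-0.4],[[0.033,0.016,0.000],-0.5],[[0.033,0.016,0.001],-0.4],[[0.033,0.016,0.000],-0.5],[[0.033,0.017,0.001],-0.4]]
[[[0.033,0.017,0.000],-0.5],[[0.033,0.017,0.001],-0.4],[[0.033,0.017,0.000],-0.5],[[0.033,0.018,0.001],-0.4],[[0.032,0.018,0.000],-0.5]]
-- [ 372.5 -273.1  105.4]
```

Call:
apply_moves([
  [[0.017,0.007,0],0],
  [[0.034,0.014,0],0],
  [[0.034,0.014,0],0],
  [[0.034,0.014,0],0],
  [[0.034,0.014,0],0],
])

```text
time_s: 34.45
tcp_pos: [0.4748, 0.1003, 0.1146]
ee_rot: [[0.126, -0.992, 0.0], [-0.992, -0.126, 0.0], [-0.0, -0.0, -1.0]]
wrist_force: [1.0, -1.6, -0.1]
gripper_width: 0.599
gripper_force: 0.0
```

Call:
apply_moves([
  [[0.034,0.014,0],0],
  [[0.034,0.014,0],0],
  [[0.034,0.014,0],0],
  [[0.034,0.014,0],0],
  [[0.034,0.014,0],0],
])

```text
time_s: 34.87
tcp_pos: [0.4267, -0.0773, 0.1149]
ee_rot: [[0.126, -0.992, 0.001], [-0.992, -0.126, 0.0], [0.0, -0.001, -1.0]]
wrist_force: [0.7, -0.4, 0.3]
gripper_width: 0.601
gripper_force: 0.0
```

Call:
apply_moves([
  [[0.034,0.014,0],0],
  [[0.034,0.014,0],0],
  [[0.034,0.014,0],0],
  [[0.034,0.014,0],0],
  [[0.034,0.014,0],0],
])

```text
time_s: 35.28
tcp_pos: [0.3786, -0.2549, 0.1149]
ee_rot: [[0.126, -0.992, 0.001], [-0.992, -0.126, -0.0], [0.0, -0.001, -1.0]]
wrist_force: [0.7, -0.7, 0.2]
gripper_width: 0.6
gripper_force: 0.0
```

Call:
apply_moves([
  [[0.02,0.009,0],0],
  [[0,0,0.015],0],
  [[0,0,0.02],0],
  [[0,0,0],0],
  [[0,0,0],0],
])

```text
time_s: 35.7
tcp_pos: [0.3721, -0.2742, 0.0791]
ee_rot: [[0.125, -0.992, -0.002], [-0.992, -0.125, 0.001], [-0.001, 0.002, -1.0]]
wrist_force: [0.5, 0.3, 0.5]
gripper_width: 0.595
gripper_force: 0.0
```

Call:
apply_moves([
  [[0,0,0],0],
  [[0,0,0],0],
  [[0,0,0],0],
  [[0,0,0],0],
  [[0,0,0],0],
])

```text
time_s: 36.12
tcp_pos: [0.3732, -0.2741, 0.0801]
ee_rot: [[0.126, -0.992, 0.001], [-0.992, -0.126, -0.0], [0.0, -0.001, -1.0]]
wrist_force: [0.1, -0.6, -0.1]
gripper_width: 0.597
gripper_force: 0.0
```

```bash
python3 near.py weight_small 373 -273; python3 plan.py "(372.5,-274,5,7.2)," 30; python3 - <<'E'
from h import *
b=[]
for c in("top","side"):
    p=imaging.capture(c);u=proj(p,[.3725,-.274,.03]).astype(int);b.append(cv2.resize(p["frame"][max(u[1]-40,0):u[1]+40,u[0]-40:u[0]+40],(400,400),interpolation=cv2.INTER_CUBIC))
cv2.imwrite("pics/c7.png",np.hstack(b))
E
```

```text
top none
side [ 371.4 -273.4] -9.9 0.037
t 36.32 tcp [ 372.8 -274.2   79.7] phi 7.2 tilt 0.01 w 51.9
[[[-0.000,0.000,0.025],0.0],[[-0.000,0.000,0.025],0.0],[[-0.000,0.000,0.025],0.0]]
-- [ 372.8 -274.2    4.7]
```

View pics/c7.png

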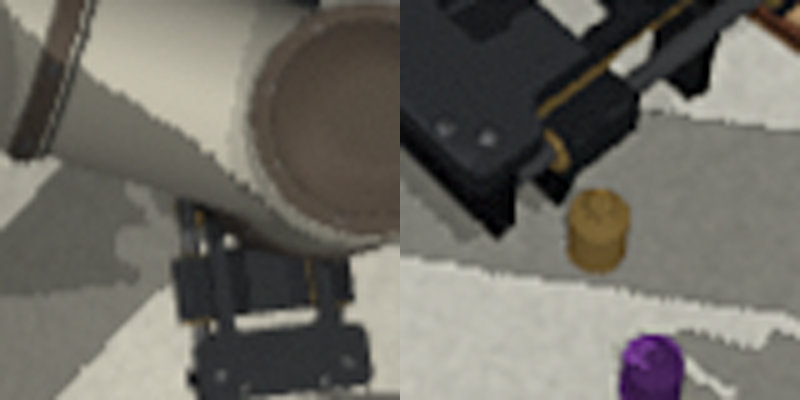

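The brass small weight is under the gripper and the purple one is well clear. Descend 74 mm and grip.

Call:
apply_moves([
  [[0,0,0.022],0],
  [[0,0,0.022],0],
  [[0,0,0.014],0],
  [[0,0,0.009],0],
  [[0,0,0.004],0],
])

```text
time_s: 36.83
tcp_pos: [0.3721, -0.2741, 0.0073]
ee_rot: [[0.125, -0.992, -0.002], [-0.992, -0.125, 0.001], [-0.001, 0.002, -1.0]]
wrist_force: [-0.1, -0.2, 0.6]
gripper_width: 0.6
gripper_force: 0.0
```

Call:
apply_moves([
  [[0,0,0.002],0],
  [[0,0,0.001],0],
  [[0,0,0],0],
  [[0,0,0],0],
])

```text
time_s: 37.17
tcp_pos: [0.3733, -0.2745, 0.0062]
ee_rot: [[0.125, -0.992, 0.002], [-0.992, -0.125, -0.001], [0.001, -0.001, -1.0]]
wrist_force: [-0.0, -0.2, 0.1]
gripper_width: 0.596
gripper_force: 0.0
```

Call:
apply_moves([
  [[0,0,0],0],
  [[0,0,0],0],
  [[0,0,0],0],
  [[0,0,0],0],
  [[0,0,0],0],
], hand=0.01)

```text
time_s: 37.58
tcp_pos: [0.3728, -0.2743, 0.0057]
ee_rot: [[0.125, -0.992, 0.0], [-0.992, -0.125, -0.0], [0.0, -0.0, -1.0]]
wrist_force: [-0.1, -0.0, -0.2]
gripper_width: 0.307
gripper_force: 0.0
```

Call:
apply_moves([
  [[0,0,0],0],
  [[0,0,0],0],
  [[0,0,0],0],
  [[0,0,0],0],
])

```text
time_s: 37.92
tcp_pos: [0.3729, -0.2743, 0.0056]
ee_rot: [[0.125, -0.992, 0.0], [-0.992, -0.125, -0.0], [0.0, -0.0, -1.0]]
wrist_force: [0.7, 0.2, 1.9]
gripper_width: 0.238
gripper_force: 30.0
```

Call:
apply_moves([
  [[0,0,-0.015],0],
  [[0,0,-0.03],0],
  [[0,0,-0.035],0],
  [[0,0,-0.025],0],
  [[0,0,0],0],
])

```text
time_s: 38.33
tcp_pos: [0.3761, -0.2756, 0.1155]
ee_rot: [[0.127, -0.992, 0.01], [-0.992, -0.127, -0.004], [0.006, -0.01, -1.0]]
wrist_force: [0.7, -0.7, -0.2]
gripper_width: 0.242
gripper_force: 30.0
```

Call:
apply_moves([
  [[0,0,0],0],
  [[0,0,0],0],
  [[0,0,0],0],
  [[0,0,0],0],
])

```text
time_s: 38.67
tcp_pos: [0.3718, -0.2739, 0.1092]
ee_rot: [[0.125, -0.992, -0.003], [-0.992, -0.125, 0.001], [-0.001, 0.003, -1.0]]
wrist_force: [-0.0, 0.3, -0.4]
gripper_width: 0.239
gripper_force: 30.0
```

```bash
python3 plan.py "(508.5,342.6,110,7.2)," 37
```

```text
t 38.67 tcp [ 371.8 -273.9  109.2] phi 7.2 tilt 0.19 w 20.8
[[[-0.033,-0.012,-0.000],-0.0],[[-0.033,-0.012,-0.000],-0.0],[[-0.033,-0.012,-0.000],-0.0],[[-0.033,-0.012,-0.000],-0.0],[[-0.033,-0.012,-0.000],-0.0]]
[[[-0.033,-0.012,-0.000],-0.0],[[-0.033,-0.012,-0.000],-0.0],[[-0.033,-0.012,-0.000],-0.0],[[-0.033,-0.012,-0.000],-0.0],[[-0.033,-0.012,-0.000],-0.0]]
[[[-0.033,-0.012,-0.000],-0.0],[[-0.033,-0.012,-0.000],-0.0],[[-0.033,-0.011,-0.000],-0.0],[[-0.033,-0.012,-0.000],-0.0],[[-0.033,-0.011,-0.000],-0.0]]
[[[-0.033,-0.012,-0.000],-0.0],[[-0.033,-0.011,-0.000],-0.0],[[-0.034,-0.012,-0.001],-0.0]]
-- [508.7 343.1 110.2]
```

Call:
apply_moves([
  [[-0.016,-0.004,0],0],
  [[-0.033,-0.012,0],0],
  [[-0.033,-0.012,0],0],
  [[-0.033,-0.012,0],0],
  [[-0.033,-0.012,0],0],
])

```text
time_s: 39.08
tcp_pos: [0.4053, -0.1196, 0.1097]
ee_rot: [[0.125, -0.992, -0.002], [-0.992, -0.125, -0.0], [-0.0, 0.002, -1.0]]
wrist_force: [1.6, -0.5, -1.0]
gripper_width: 0.238
gripper_force: 30.0
```

Call:
apply_moves([
  [[-0.033,-0.012,0],0],
  [[-0.033,-0.012,0],0],
  [[-0.033,-0.012,0],0],
  [[-0.033,-0.012,0],0],
  [[-0.033,-0.012,0],0],
])

```text
time_s: 39.5
tcp_pos: [0.4442, 0.0519, 0.1096]
ee_rot: [[0.126, -0.992, -0.002], [-0.992, -0.126, -0.001], [0.001, 0.002, -1.0]]
wrist_force: [1.1, 0.4, -0.0]
gripper_width: 0.242
gripper_force: 30.0
```

Call:
apply_moves([
  [[-0.033,-0.012,0],0],
  [[-0.033,-0.012,0],0],
  [[-0.033,-0.012,0],0],
  [[-0.033,-0.012,0],0],
  [[-0.033,-0.012,0],0],
])

```text
time_s: 39.92
tcp_pos: [0.483, 0.223, 0.1093]
ee_rot: [[0.126, -0.992, -0.002], [-0.992, -0.126, -0.002], [0.001, 0.002, -1.0]]
wrist_force: [1.0, -0.6, 0.1]
gripper_width: 0.237
gripper_force: 30.0
```

Call:
apply_moves([
  [[-0.033,-0.012,0],0],
  [[-0.033,-0.012,0],0],
  [[-0.033,-0.012,0],0],
  [[-0.018,-0.005,0],0],
  [[0,0,0.01],0],
])

```text
time_s: 40.33
tcp_pos: [0.5112, 0.3475, 0.1004]
ee_rot: [[0.129, -0.992, 0.004], [-0.992, -0.129, 0.002], [-0.002, -0.004, -1.0]]
wrist_force: [1.1, -0.3, -0.9]
gripper_width: 0.242
gripper_force: 30.0
```

Call:
apply_moves([
  [[0,0,0.02],0],
  [[0,0,0.02],0],
  [[0,0,0.01],0],
  [[0,0,0],0],
  [[0,0,0],0],
])

```text
time_s: 40.75
tcp_pos: [0.5093, 0.3419, 0.0497]
ee_rot: [[0.125, -0.992, -0.001], [-0.992, -0.125, -0.002], [0.002, 0.002, -1.0]]
wrist_force: [0.6, -0.5, -0.3]
gripper_width: 0.244
gripper_force: 30.0
```

Call:
apply_moves([
  [[0,0,0],0],
  [[0,0,0],0],
  [[0,0,0],0],
  [[0,0,0],0],
])

```text
time_s: 41.08
tcp_pos: [0.5099, 0.3431, 0.0516]
ee_rot: [[0.125, -0.992, 0.001], [-0.992, -0.125, 0.001], [-0.001, -0.001, -1.0]]
wrist_force: [0.4, -0.5, -1.2]
gripper_width: 0.24
gripper_force: 30.0
```

```bash
python3 plan.py "(508.5,342.6,11,7.2)," 15
```

```text
t 41.08 tcp [509.9 343.1  51.6] phi 7.2 tilt 0.11 w 20.9
[[[0.000,0.000,0.014],0.0],[[0.000,0.001,0.013],0.0],[[0.000,0.000,0.014],0.0]]
-- [508.9 343.   10.6]
```

Call:
apply_moves([
  [[0,0.001,0.013],0],
  [[0,0,0.013],0],
  [[0,0,0.009],0],
  [[0,0,0.004],0],
  [[0,0,0.001],0],
])

```text
time_s: 41.5
tcp_pos: [0.5082, 0.3423, 0.0098]
ee_rot: [[0.125, -0.992, -0.001], [-0.992, -0.125, -0.001], [0.001, 0.001, -1.0]]
wrist_force: [0.4, 0.4, -0.4]
gripper_width: 0.24
gripper_force: 30.0
```

Call:
apply_moves([
  [[0,0,0],0],
  [[0,0,0],0],
  [[0,0,0],0],
  [[0,0,0],0],
])

```text
time_s: 41.83
tcp_pos: [0.5088, 0.343, 0.0112]
ee_rot: [[0.125, -0.992, 0.001], [-0.992, -0.125, 0.001], [-0.001, -0.001, -1.0]]
wrist_force: [-0.4, 0.2, -0.6]
gripper_width: 0.238
gripper_force: 30.0
```

Call:
apply_moves([
  [[0,0,0],0],
  [[0,0,0],0],
  [[0,0,0],0],
  [[0,0,0],0],
], hand=0.033)

```text
time_s: 42.17
tcp_pos: [0.5087, 0.3428, 0.0108]
ee_rot: [[0.125, -0.992, 0.0], [-0.992, -0.125, 0.0], [-0.0, -0.0, -1.0]]
wrist_force: [-0.5, -1.0, -0.2]
gripper_width: 0.371
gripper_force: 0.0
```

Call:
apply_moves([
  [[0,0,-0.02],0],
  [[0,0,-0.03],0],
  [[0,0,-0.04],0],
  [[0,0,-0.03],0],
  [[0,0,0],0],
])

```text
time_s: 42.58
tcp_pos: [0.5121, 0.3456, 0.1386]
ee_rot: [[0.127, -0.992, 0.011], [-0.992, -0.127, 0.009], [-0.008, -0.013, -1.0]]
wrist_force: [0.5, 0.5, 1.4]
gripper_width: 0.379
gripper_force: 0.0
```

Call:
apply_moves([
  [[0.04,-0.01,-0.01],0],
  [[0.04,-0.01,-0.01],0],
  [[0.04,-0.01,0],0],
  [[0.04,-0.01,0],0],
  [[0.03,0,0],0],
])

```text
time_s: 43.0
tcp_pos: [0.5729, 0.1581, 0.1503]
ee_rot: [[0.124, -0.992, 0.001], [-0.992, -0.124, 0.0], [-0.0, -0.001, -1.0]]
wrist_force: [1.2, 0.7, 0.4]
gripper_width: 0.374
gripper_force: 0.0
```

Call:
apply_moves([
  [[0.04,0,0],0],
  [[0.03,0,0],0],
  [[0,0,0],0],
  [[0,0,0],0],
])

```text
time_s: 43.33
tcp_pos: [0.5803, 0.0894, 0.1501]
ee_rot: [[0.122, -0.992, -0.0], [-0.992, -0.122, 0.0], [-0.0, 0.0, -1.0]]
wrist_force: [0.7, 0.6, -0.1]
gripper_width: 0.376
gripper_force: 0.0
```

```bash
python3 near.py weight_small 508.5 342.6; python3 near.py block_stone 518.5 261 7; python3 near.py tray_two 514.6 294 7; python3 near.py weight_middle 671 -90;python3 near.py dome_stone 452.5 -65; python3 - <<'E'
from h import *
b=[]
for c in("top","side"):
    p=imaging.capture(c)
    b.append(np.vstack([cv2.resize(p["frame"][u[1]-45:u[1]+45,u[0]-60:u[0]+60],(400,300),interpolation=cv2.INTER_CUBIC) for X in([.515,.29,.01],[.533,-.268,.01]) for u in [proj(p,X).astype(int)]]))
cv2.imwrite("pics/fin.png",np.hstack(b))
E
```

```text
top none
side [509.2 349.6] 3.0 0.127
top [520.5 264.7] 0.9 0.794
side [517.4 266. ] -0.0 0.191
top none
side [513.2 293.6] 7.5 0.483
top [672.8 -88.8] 11.8 0.198
side [669.9 -88.4] 5.5 0.055
top [452.8 -66.4] -3.5 0.092
side [450.4 -64.3] -5.6 0.051
```

View pics/fin.png

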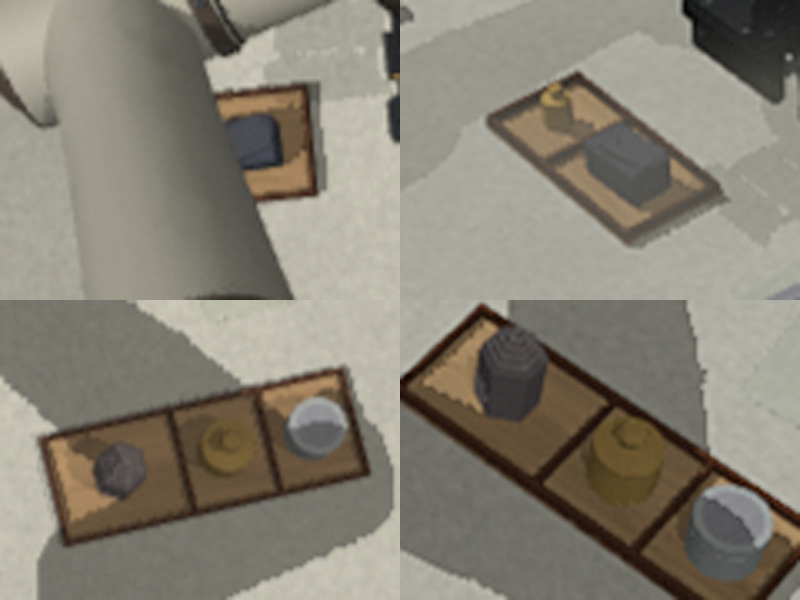

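All five items stand upright in their compartments. The middle weight and the dome are unmoved, and the gripper is clear. Handing in.

```bash
python3 -c "
from station import r
print(r.finish_job())"
```

```text
the job is handed in; nothing more can be done
None
```

Both weighing kits are made up and handed in at about 44 s: all five pieces stood upright in their compartments in the last pictures, and the middle weight and domed stone are still in place.

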